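# Fit the guide roller into its upright stand

## Task

Pull the keeper bolt of the upright roller stand fully back, take the straight-sided guide roller out of the wooden rack and fit it in the stand: its foot goes into the cup leaning, under the fork, then the roller is stood upright so that its thin neck goes back into the fork's slot, and it is lowered until the foot rests on the bottom of the cup. Let go of it and push the keeper bolt fully shut in front of the neck. Leave the other two rollers in the rack and the tape rolls where they are.

Things in the scene. Friction and masses are not known exactly. Their poses are not given: they have to be found in the camera images.
- roller: the guide roller to fit: straight aluminium cylinder with steel ends, about 280 g, 200 mm long, upright in one of the rack's holes. Origin at the centre of its foot's end face, z along it to the head. From the foot: foot journal diameter 18 (0 to 48 mm), straight body diameter 36 (48 to 110), thin neck diameter 14 (110 to 162), knurled grip head diameter 24 (162 to 200)
- roller_head (a point): point on the roller's axis in its grip head, 187 mm from the foot, 13 mm below the top
- waisted_roller: another roller in the rack, same length, ends and head, but its body is waisted (hourglass); stays in the rack. Origin at its foot
- flanged_roller: another roller in the rack, same length, ends and head, but a thin body between two 50 mm wide flanges; stays in the rack. Origin at its foot
- rack: plywood rack fixed to the table, 90 (x) by 250 (y) mm, top 52 mm above the table; three through holes diameter 22 in a row along its y axis at -80, 0 and 80 mm. A roller hangs by its body's shoulder on the rack's top, foot 4 mm and head's top 204 mm above the table. Origin at the centre of its underside
- stand: roller stand fixed to the table, z up. Origin at the centre of its underside; -x is its open front (roughly towards the robot), x its rear, y the side of the bolt's knob. Grey base block 110 x 110 mm on a 120 mm foot plate, top at 58 mm, the cup in its centre; two posts diameter 14 at x 44, y +-42 mm carry the fork plate over it
- cup_mouth (a point): centre of the cup's mouth, 58 mm above the table; axes as the stand's. Mouth diameter 42, narrowing evenly over 30 mm depth to 25, then 12 mm straight; flat bottom 42 mm below the mouth. The fork is only 100 mm above the mouth, so the roller's body must come in under it: foot in with the head leaning about 28 degrees to the front; straighten it between 12 and 20 mm deep, then lower
- slot_centre (a point): point straight above the cup in the fork's slot, at the plate's top, 166 mm above the table; axes as the stand's. Level fork plate 8 mm thick (underside at 158), x -24 to 54 mm, y -50 to 76 mm; its slot, 24 mm wide, is open to the front and ends at x 12 mm. Staples for the bolt rise 11 mm above the plate. With the roller seated the plate's top is 150 mm from its foot
- keeper (a joint): position of the keeper bolt, m: 0 = fully shut across the slot's front, 0.048 = fully drawn back. It slides level along the stand's +y to open, on top of the fork plate (bar 9 mm wide, 8.5 mm high, centred 16.5 mm in front of the slot centre); stays where it is left, needs about 2 N
- keeper_knob (a point): grip point on the bolt's upright black knob (diameter 14, 36 mm tall), 22 mm above the bar, 14 mm below the knob's top; moves with the bolt. Bolt shut: 16.5 mm in front of and 82 mm to the +y side of the slot centre, 30.5 mm above the plate's top
- tape_a: loose roll of foil tape lying flat, diameter 100, 48 mm high, in front of the gap between stand and rack; origin at the centre of its underside
- tape_b: loose roll of foil tape lying flat, diameter 110, 50 mm high, beyond the gap between stand and rack; origin at the centre of its underside
- tape_c: loose roll of foil tape lying flat, diameter 100, 48 mm high, right (-y) of the stand; origin at the centre of its underside
There are look-alikes about, which are no part of the job. What is shaped like the roller but green or pink is not meant.

How it is judged:
By the outcome, as a careful person would: the job done as asked, in the order asked, and still so for the second after the job is handed in, with the robot touching nothing.
It also fails if it takes over 64 s, if anything falls off the work surface, if the arm or the gripper's body presses on something with over 40 N, if the wrist force passes 120 N, or if a joint passes its speed limit or range.

## Robot

A 6-joint arm with a two-finger parallel gripper is mounted at the origin on the work surface. World frame = base frame: x ahead of the robot, y to its left, z up, the work surface at z = 0. Lengths are in m, angles in rad, forces in N, time in s.
With the tool pointing down it reaches from about 0.375 to 0.9 m from the base axis. Payload 3.1 kg.
Tool frame: the origin (TCP) lies at the very end of the fingers, on their centre line; the grasp point (between the pads) lies 19 mm behind it; x points along the fingers, y is the direction in which the jaws open and shut, and the axes are right-handed (so a half turn about x gives the same grasp; the last joint's range is limited). The gripper opens to 85 mm and grips with 20 to 120 N. Pads are 22 mm wide; open, the fingers measure 114 mm over their backs; the gripper's body (76 mm by 85 mm) begins 54 mm behind the grasp point. The pads swing forward as they close: fully open they stand 13 mm farther back than shut.
Start: joints at [1.139, 0.527, 1.433, -0, 1.181, -0.178], TCP at [0.156, 0.605, 0.231] pointing down, gripper open.
Joint ranges: [-3.08, 3.08], [-0.75, 2.2], [0.22, 2.44], [-1.43, 4.57], [0, 2.65], [-2.85, 2.85]. Speed limits (rad/s): [2.79, 2.79, 3.14, 3.14, 3.14, 3.14].

## Interface

Orientations are given as a unit quaternion [w, x, y, z].
In Python, from bench import robot, vision gives the robot as it stands. The module is installed in compiled form; this text tells all that it offers.
- The arm moves only by the tool servo_tool, never from a script. Its argument "moves" is a list of rows, each a list of 7 numbers: the shift along the tool's x, y, z in cm, then the turn, a rotation vector about the tool's x, y, z in rad, then the opening, from 0 (shut) to 1 (fully open). A call has 1 to 8 rows; each row is the pose to reach, as a shift and turn from the pose measured when the call began, along the tool's axes at that moment; what a row does not reach only later rows make up. A row lasts 1/8 s, in which the tool goes at most 62.5 mm and 10.7 degrees, less where a joint would pass 70% of its speed; a pose out of reach is approached as far as the arm can. A call with a gripper value outside its range is refused whole. The fingers move at their own pace and stop on an object; "squeeze" is the grip in N (left out, the last holds). Time passes only in rows, so rows that repeat a pose let the fingers close. It gives the time, the measured TCP pose, the force and the opening at its end, in the units of the state.
- robot.sense(): the state, without advancing time (a new reading comes with each control period).
- vision.capture(name): name is "side" or "top" or "wrist"; returns a dict with "color" (400x640x3 uint8, blue, green, red), "depth" (400x640 float32, m along the optical axis (not along the pixel's ray), 0 where there is no reading), "mtx" (3x3 intrinsics, pixels), "extrinsics" (4x4, takes a point from camera to world coordinates); the wrist camera has in their place "tool_from_camera" (4x4, takes a point from camera to tool coordinates, whose origin is the TCP and whose axes are the tool frame's). Camera axes: x right, y down, z forward; pixel columns grow to the right and rows downward; lengths in m; the calibration is good to about 2 mm. The wrist camera is an equidistant fisheye: a pixel r from the principal point sees the ray r / f radians off the axis. A picture is of the moment at which its call begins: read the wrist's pose just before it.
- robot.job_done(): hands the job in, once; it reports no verdict.
The state is a dict: "clock": time; "q": joint angles; "qd": joint speeds; "joint_torque": joint torques, N m; "ee_pos": TCP position; "eef_rot": TCP orientation; "force": force on the tool from outside, world axes, zero at the start; "moment": the same for the moment, N m; "opening": opening from 0.0 (shut) to 1.0 (fully open).
Only numpy, scipy, OpenCV 4.12 (cv2) and the standard library are available. Lean on these libraries where they do the work, as an engineer would, in place of code of your own. Each camera call takes 0.05 s, during which the arm holds its last target.

## Working session

There is one attempt and no reset: what is moved stays moved. The work goes in short steps, Python scripts to look and compute and a tool call to move; the robot and the scene stay as the last step left them, time stands still between calls to the robot, and variables do not carry over. Pictures are saved under pics/ and viewed, and the job is handed in when it is done.

Besides the shell and the picture viewer there is one more tool, called after "Call:" by a JSON object that holds its "op" and its "data", one argument or row to a line. servo_tool: Moves the arm, as the interface text tells. Its arguments: {"type":"object","properties":{"moves":{"type":"array"},"squeeze":{"type":"number"}},"required":["moves"]}

```bash
mkdir -p pics; python3 - <<'E'
from bench import robot, vision
import cv2,numpy as np
s=robot.sense();print({k:np.round(v,3) for k,v in s.items()})
np.set_printoptions(suppress=True,precision=4)
for n in ["side","top","wrist"]:
    c=vision.capture(n);cv2.imwrite(f"pics/{n}0.png",c["color"])
    np.savez(f"{n}0.npz",**c)
    print(n,c["mtx"],c.get("extrinsics",c.get("tool_from_camera")))
E
```

```text
{'clock': np.float64(0.0), 'q': array([ 1.14 ,  0.528,  1.434,  0.   ,  1.181, -0.178]), 'qd': array([-0.001,  0.   ,  0.   ,  0.001, -0.001, -0.001]), 'joint_torque': array([-1.0000e-03, -4.4235e+01, -1.7802e+01, -0.0000e+00,  9.0000e-03,
        0.0000e+00]), 'ee_pos': array([0.156, 0.604, 0.23 ]), 'eef_rot': array([ 0.701,  0.088,  0.702, -0.09 ]), 'force': array([-0.784, -0.365, -0.084]), 'moment': array([0.037, 0.043, 0.008]), 'opening': np.float64(1.003)}
side [[397.7649   0.     319.8536]
 [  0.     397.7649 197.3102]
 [  0.       0.       1.    ]] [[-0.9944 -0.0755  0.0733  0.4636]
 [-0.1052  0.7108 -0.6955  0.7789]
 [ 0.0004 -0.6993 -0.7148  0.9255]
 [ 0.      0.      0.      1.    ]]
top [[494.2754   0.     324.0704]
 [  0.     494.2754 201.4244]
 [  0.       0.       1.    ]] [[ 0.0102 -0.9795  0.2014  0.342 ]
 [-0.9999 -0.0088  0.0079  0.011 ]
 [-0.0059 -0.2014 -0.9795  1.2651]
 [ 0.      0.      0.      1.    ]]
wrist [[309.7069   0.     321.495 ]
 [  0.     309.7069 200.6754]
 [  0.       0.       1.    ]] [[ 0.0002 -0.2757  0.9613 -0.143 ]
 [ 1.      0.0003 -0.0001 -0.0001]
 [-0.0003  0.9613  0.2757 -0.071 ]
 [ 0.      0.      0.      1.    ]]
```

View pics/top0.png

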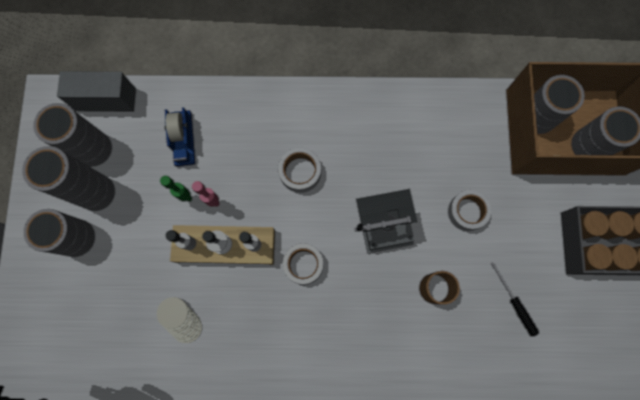

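View pics/side0.png

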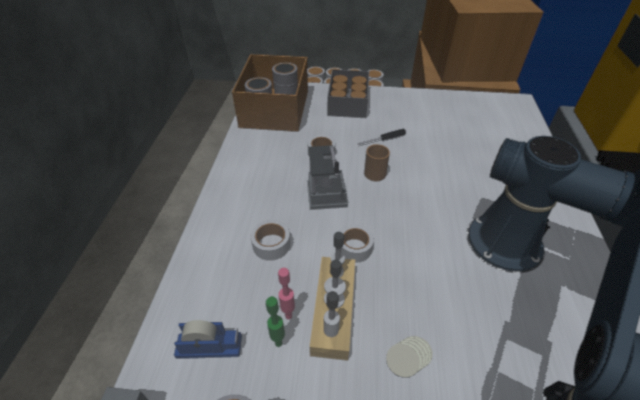

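View pics/wrist0.png

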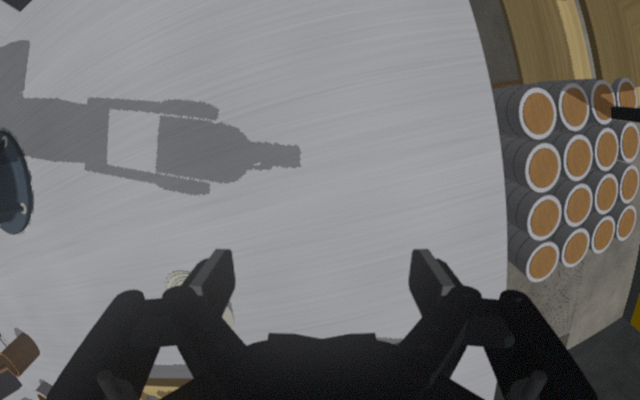

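The top view shows the rack at about (222,245), with three rollers and their heads at (172,237), (209,237) and (246,238). The stand is at (388,220) and the green and pink look-alikes are at (177,190). I'll zoom in.

```bash
python3 - <<'E'
import cv2,numpy as np
t=cv2.imread("pics/top0.png");s=cv2.imread("pics/side0.png")
a=cv2.resize(t[215:275,160:285],None,fx=6,fy=6,interpolation=cv2.INTER_CUBIC)
b=cv2.resize(t[180:260,345:425],None,fx=7,fy=7,interpolation=cv2.INTER_CUBIC)
c=cv2.resize(s[220:360,300:380],None,fx=4,fy=4,interpolation=cv2.INTER_CUBIC)
d=cv2.resize(s[130:215,295:360],None,fx=6,fy=6,interpolation=cv2.INTER_CUBIC)
for n,i in zip("abcd",(a,b,c,d)):
    i=cv2.convertScaleAbs(i,alpha=1.5,beta=10); cv2.imwrite(f"pics/z{n}.png",i)
E
```

```text
(no output)
```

View pics/za.png

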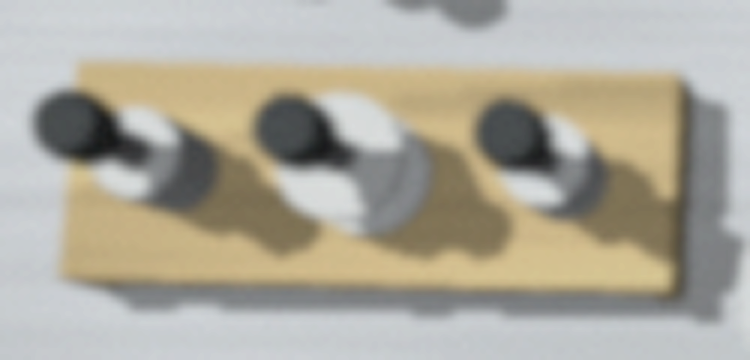

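View pics/zb.png

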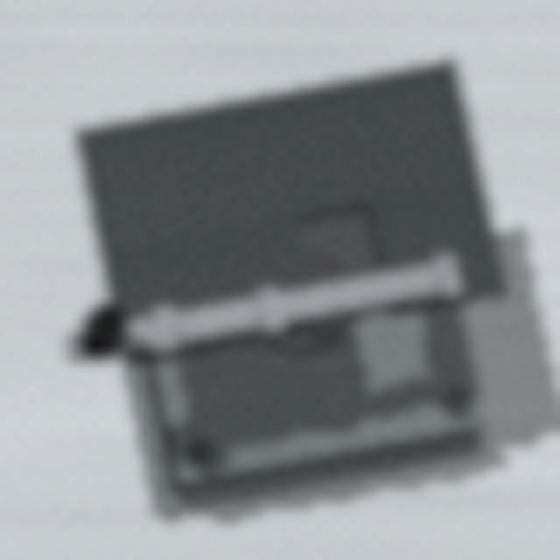

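View pics/zc.png

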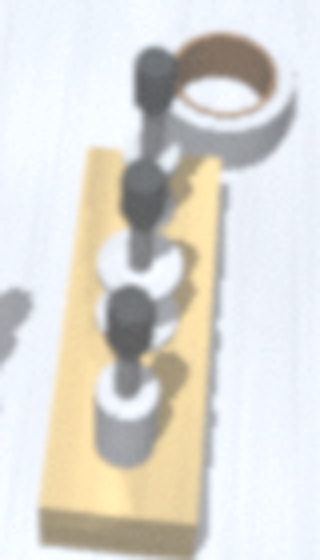

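View pics/zd.png

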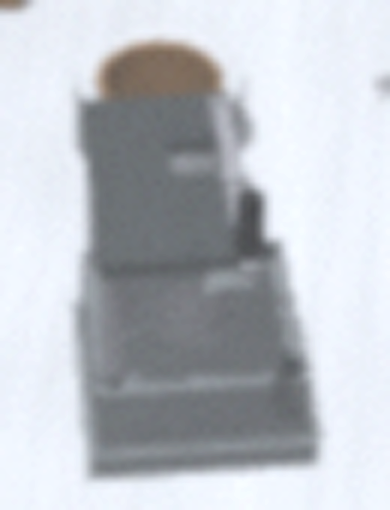

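```bash
cat > h.py <<'E'
import numpy as np,cv2
np.set_printoptions(suppress=True,precision=4)
def cloud(c,T=None):
    T=c["extrinsics"] if T is None else T
    d=c["depth"];v,u=np.indices(d.shape);m=c["mtx"]
    p=np.stack([(u-m[0,2])/m[0,0]*d,(v-m[1,2])/m[1,1]*d,d],-1)
    w=p@T[:3,:3].T+T[:3,3]; w[d==0]=np.nan
    return w
def cast(c,u,v,z):
    m=c["mtx"];T=c["extrinsics"]
    r=T[:3,:3]@np.array([(u-m[0,2])/m[0,0],(v-m[1,2])/m[1,1],1]);o=T[:3,3]
    return o+r*(z-o[2])/r[2]
def proj(c,p):
    T=c["extrinsics"];q=T[:3,:3].T@(np.asarray(p)-T[:3,3]);m=c["mtx"]
    return np.array([m[0,0]*q[0]/q[2]+m[0,2],m[1,1]*q[1]/q[2]+m[1,2]])
E
python3 - <<'E'
from h import *
for n in ["top","side"]:
    c=dict(np.load(f"{n}0.npz"));w=cloud(c);W=w.reshape(-1,3)
    x,y,z=[w[...,i] for i in range(3)]
    st=(x>.1)&(x<.55)&(y<0)&(y>-.3)&(z>.155)&(z<.169)
    print(n,"stand plate",st.sum(),np.nanmedian(z[st]))
    P=w[st][:,:2].astype(np.float32); r=cv2.minAreaRect((P*1000));print(r,cv2.boxPoints(r))
    k=(x>.1)&(x<.55)&(y<0.05)&(y>-.3)&(z>.177)&(z<.215)
    print("knob",k.sum(),np.nanmean(w[k],0),np.nanmax(z[k]) if k.any() else 0)
    ra=(z>.045)&(z<.056)&(y>.1)&(y<.5)&(x>.1)&(x<.5)
    b=c["color"].astype(int);ra&=(b[...,2]-b[...,0]>40)
    P=w[ra][:,:2].astype(np.float32); r=cv2.minAreaRect((P*1000));print("rack",ra.sum(),r,cv2.boxPoints(r))
    hd=(z>.195)&(z<.215)&(y>.1)&(y<.5)&(x>.1)&(x<.5)
    nn,l,ss,cc=cv2.connectedComponentsWithStats(hd.astype(np.uint8))
    for i in range(1,nn): print("head",ss[i],np.nanmean(w[l==i],0),cc[i])
E
```

```text
top stand plate 509 0.16663541300520257
((533.7733764648438, -124.23528289794922), (50.383033752441406, 127.86197662353516), 8.340749740600586) [[ 499.5745  -64.6348]
 [ 518.1221 -191.1443]
 [ 567.9722 -183.8358]
 [ 549.4246  -57.3262]]
knob 124 [ 0.5111 -0.0919  0.1886] 0.21309619999759577
rack 701 ((468.6955871582031, 271.624755859375), (61.51311492919922, 243.80026245117188), 0.2921682596206665) [[437.3178 393.3665]
 [438.561  149.5694]
 [500.0734 149.883 ]
 [498.8301 393.6801]]
head [166 230  12  12 108] [0.4827 0.3497 0.2042] [171.1759 235.0833]
head [202 230  13  13 110] [0.4814 0.2701 0.2045] [207.8    236.0091]
head [239 231  12  12 107] [0.4808 0.1906 0.2045] [244.5234 236.6355]
side stand plate 252 0.1647308376033656
((534.3954467773438, -114.1283950805664), (44.48838806152344, 143.7207794189453), 8.305556297302246) [[ 502.0042  -46.2349]
 [ 522.765  -188.4483]
 [ 566.7867 -182.0219]
 [ 546.0259  -39.8085]]
knob 63 [ 0.5078 -0.06    0.1954] 0.21186521000246505
rack 890 ((469.18536376953125, 273.7972412109375), (249.16416931152344, 61.786720275878906), 89.89640045166016) [[438.0668 149.2712]
 [499.8534 149.1595]
 [500.3039 398.3233]
 [438.5173 398.435 ]]
head [333 232  11  10  82] [0.4822 0.1961 0.2017] [338.1829 236.2927]
head [330 260  12  11 100] [0.4829 0.2756 0.2017] [335.16 264.63]
head [326 291  13  13 112] [0.4835 0.3554 0.202 ] [331.8304 296.875 ]
```

```bash
python3 - <<'E'
from h import *
for n in ["top","side"]:
    c=dict(np.load(f"{n}0.npz"));w=cloud(c)
    x,y,z=[w[...,i] for i in range(3)]
    st=(x>.3)&(x<.75)&(y<0)&(y>-.3)&(z>.158)&(z<.171)
    print(n,"stand plate",st.sum(),np.nanmedian(z[st]))
    if n=="top":
        nn,l,ss,cc=cv2.connectedComponentsWithStats(st.astype(np.uint8));print(ss)
    P=w[st][:,:2].astype(np.float32); r=cv2.minAreaRect((P*1000));print(r,cv2.boxPoints(r))
    base=(x>.3)&(x<.75)&(y<0)&(y>-.3)&(z>.05)&(z<.065)
    P=w[base][:,:2].astype(np.float32); r=cv2.minAreaRect((P*1000));print("base",r,cv2.boxPoints(r))
    k=(x>.3)&(x<.75)&(y<0.05)&(y>-.3)&(z>.187)&(z<.215)
    print("knob",k.sum(),np.nanmean(w[k],0))
    print(np.round(w[k][::6],3))
    # bar
    g=c["color"].astype(int).sum(-1)
    bar=(x>.3)&(x<.75)&(y<0)&(y>-.3)&(z>.168)&(z<.185)
    print("bar",bar.sum()); 
    P=w[bar][:,:2]; m=P.mean(0); d=np.linalg.svd(P-m,full_matrices=False)[2][0];print(m,d,np.degrees(np.arctan2(-d[0]*np.sign(d[1]),abs(d[1]))), ((P-m)@d).min(),((P-m)@d).max())
    for nm,lo,hi,yr,xr in [("tapes",.04,.056,(-.45,.2),(.2,.75))]:
        q=(z>lo)&(z<hi)&(y>yr[0])&(y<yr[1])&(x>xr[0])&(x<xr[1])
        nn,l,ss,cc=cv2.connectedComponentsWithStats(q.astype(np.uint8))
        for i in range(1,nn):
            if ss[i][4]>60: print("t",np.nanmin(w[l==i],0),np.nanmax(w[l==i],0))
E
```

```text
top stand plate 1531 0.16716033572056777
[[     0      0    640    400 254469]
 [   356    188     62     38   1476]
 [   405    220      1      1      1]
 [   398    223      1      1      1]
 [   385    225      6      3     12]
 [   395    224      1      1      1]
 [   363    227     21      5     40]]
((550.1904907226562, -121.67330932617188), (78.71316528320312, 126.50310516357422), 11.461030960083008) [[ 499.0505  -67.5032]
 [ 524.1868 -191.4838]
 [ 601.3304 -175.8434]
 [ 576.1942  -51.8628]]
base ((458.9640197753906, -189.82977294921875), (211.550048828125, 223.8932342529297), 87.79271697998047) [[ 343.0266 -291.2147]
 [ 566.7537 -299.8379]
 [ 574.9015  -88.4448]
 [ 351.1744  -79.8216]]
knob 42 [ 0.5044 -0.0584  0.208 ]
[[ 0.512 -0.059  0.211]
 [ 0.51  -0.063  0.211]
 [ 0.508 -0.063  0.21 ]
 [ 0.505 -0.061  0.21 ]
 [ 0.503 -0.061  0.212]
 [ 0.501 -0.061  0.209]
 [ 0.499 -0.061  0.212]]
bar 807
[ 0.5435 -0.1184] [-0.2653  0.9642] 15.384627139641802 -0.07005921292034 0.07778285750456307
t [0.6235 0.0294 0.0401] [0.7315 0.139  0.056 ]
t [ 0.5263 -0.3974  0.0404] [ 0.6247 -0.2985
[... 530 characters left out ...]
107  -42.3608]]
knob 44 [ 0.5065 -0.0532  0.2016]
[[ 0.51  -0.061  0.21 ]
 [ 0.504 -0.057  0.211]
 [ 0.501 -0.054  0.21 ]
 [ 0.512 -0.052  0.203]
 [ 0.509 -0.053  0.199]
 [ 0.506 -0.052  0.197]
 [ 0.503 -0.052  0.193]
 [ 0.501 -0.054  0.188]]
bar 110
[ 0.5244 -0.1107] [-0.1992  0.98  ] 11.489021083945078 -0.07306937408213743 0.06776418870317215
t [ 0.5307 -0.3983  0.04  ] [ 0.6288 -0.3218  0.0521]
t [ 0.3457 -0.2491  0.04  ] [ 0.4192 -0.2147  0.0559]
t [ 0.4766 -0.168   0.04  ] [ 0.5854 -0.0678  0.056 ]
t [0.6256 0.0321 0.0401] [0.7334 0.1432 0.0542]
t [0.3906 0.0231 0.0401] [0.4824 0.1243 0.0517]
t [0.5008 0.1476 0.0462] [0.5273 0.1999 0.0549]
t [0.4373 0.1471 0.0471] [0.4692 0.199  0.0548]
```

```bash
cat >> h.py <<'E'
from scipy.spatial.transform import Rotation as Ro
YAW=0.199
SX=np.array([np.cos(YAW),np.sin(YAW),0]);SY=np.array([-np.sin(YAW),np.cos(YAW),0]);SZ=np.array([0,0,1.])
SLOT=np.array([.5381,-.1374,.166])
def cur(s): 
    q=np.asarray(s["eef_rot"]);return np.asarray(s["ee_pos"]),Ro.from_quat(q[[1,2,3,0]])
def down(yaxis,xaxis=(0,0,-1)):
    x=np.array(xaxis,float);x/=np.linalg.norm(x);y=np.array(yaxis,float);y-=x*(x@y);y/=np.linalg.norm(y)
    return Ro.from_matrix(np.column_stack([x,y,np.cross(x,y)]))
def mv(s,p,R):
    p0,R0=cur(s);return np.round(np.r_[R0.inv().apply(np.asarray(p)-p0)*100,(R0.inv()*R).as_rotvec()],3)
def show(s):
    p,R=cur(s);print("t",round(float(s["clock"]),2),"p",p,"op",round(float(s["opening"]),3),"F",np.round(s["force"],1),"M",np.round(s["moment"],2));print("R",R.as_matrix().T.round(3).tolist())
E
python3 - <<'E'
from h import *
from bench import robot
s=robot.sense();show(s)
knob=SLOT-.0165*SX+.082*SY;print(knob)
for sg in (1,-1):
    R=down(sg*SX)
    for yy in (sg*SX,sg*SY): print("knob",mv(s,[*knob[:2],.26],down(yy)),mv(s,[*knob[:2],.183],down(yy)))
E
```

```text
t 0.15 p [0.1561 0.6046 0.2305] op 1.001 F [0.2 0.5 0.2] M [-0.04 -0.02 -0.01]
R [[-0.001, -0.002, -1.0], [0.25, 0.968, -0.002], [0.968, -0.25, -0.0]]
[ 0.5057 -0.0603  0.166 ]
knob [ -2.869 -55.638  50.483   1.119   0.001   0.002] [  4.831 -55.625  50.486   1.119   0.001   0.002]
knob [ -2.869 -55.638  50.483  -0.452  -0.001   0.002] [  4.831 -55.625  50.486  -0.452  -0.001   0.002]
knob [ -2.869 -55.638  50.483  -2.023  -0.002   0.001] [  4.831 -55.625  50.486  -2.023  -0.002   0.001]
knob [ -2.869 -55.638  50.483   2.69    0.002   0.001] [  4.831 -55.625  50.486   2.69    0.002   0.001]
```

Call:
{"op": "servo_tool", "data": {
  "moves": [
    [-5,-5,5,0.1,0,0,0.6],
    [-5,-55.6,50.5,1.119,0,0,0.6],
    [-5,-55.6,50.5,1.119,0,0,0.6],
    [-5,-55.6,50.5,1.119,0,0,0.6],
    [-5,-55.6,50.5,1.119,0,0,0.6],
    [-5,-55.6,50.5,1.119,0,0,0.6],
    [-5,-55.6,50.5,1.119,0,0,0.6],
    [-5,-55.6,50.5,1.119,0,0,0.6]
  ]
}}

```text
clock: 1.15
ee_pos: [0.3851, 0.1712, 0.2761]
eef_rot: [0.547, 0.448, 0.547, -0.448]
force: [0.4, -0.2, -0.4]
opening: 0.597
```

```bash
python3 - <<'E'
from h import *
from bench import robot
s=robot.sense();show(s)
knob=SLOT-.0165*SX+.082*SY
print(mv(s,[*knob[:2],.28],down(SX)))
E
```

```text
t 1.15 p [0.3851 0.1712 0.2761] op 0.597 F [ 0.4 -0.2 -0.4] M [ 0.02 -0.08 -0.  ]
R [[-0.0, -0.001, -1.0], [0.98, 0.197, -0.0], [0.197, -0.98, 0.001]]
[-0.361  7.262 25.071 -0.     0.001  0.   ]
```

Call:
{"op": "servo_tool", "data": {
  "moves": [
    [0,7.3,25.1,0,0,0,0.6],
    [0,7.3,25.1,0,0,0,0.6],
    [0,7.3,25.1,0,0,0,0.6],
    [0,7.3,25.1,0,0,0,0.6],
    [0,7.3,25.1,0,0,0,0.6],
    [1.0,7.3,25.1,0,0,0,0.6]
  ]
}}

```text
clock: 1.9
ee_pos: [0.5064, -0.061, 0.2661]
eef_rot: [0.547, 0.448, 0.546, -0.449]
force: [-0.6, 0.6, -0.4]
opening: 0.598
```

```bash
cat >> h.py <<'E'
def wcast(c,s,u,v,z):
    m=c["mtx"];T=c["tool_from_camera"];dx,dy=u-m[0,2],v-m[1,2];r=np.hypot(dx,dy);th=r/m[0,0]
    d=np.array([dx/r*np.sin(th),dy/r*np.sin(th),np.cos(th)]);p,R=cur(s)
    o=p+R.apply(T[:3,3]);D=R.apply(T[:3,:3]@d);return o+D*(z-o[2])/D[2]
def wproj(c,s,P):
    m=c["mtx"];T=c["tool_from_camera"];p,R=cur(s);q=T[:3,:3].T@(R.inv().apply(np.asarray(P)-p)-T[:3,3])
    th=np.arctan2(np.hypot(q[0],q[1]),q[2]);ph=np.arctan2(q[1],q[0]);return np.array([m[0,2]+m[0,0]*th*np.cos(ph),m[1,2]+m[0,0]*th*np.sin(ph)])
E
python3 - <<'E'
from h import *
from bench import robot,vision
s=robot.sense();show(s);c=vision.capture("wrist");cv2.imwrite("pics/w1.png",c["color"]);np.savez("w1.npz",**c)
knob=SLOT-.0165*SX+.082*SY
print("knobtop",wproj(c,s,[*knob[:2],.2105]),"slot",wproj(c,s,SLOT))
for x,y in [(-24,-50),(-24,76),(54,76),(54,-50)]: print(wproj(c,s,SLOT+x/1000*SX+y/1000*SY))
E
```

```text
t 1.9 p [ 0.5064 -0.061   0.2661] op 0.598 F [-0.6  0.6 -0.4] M [0.06 0.05 0.02]
R [[0.0, -0.001, -1.0], [0.981, 0.196, 0.0], [0.196, -0.981, 0.001]]
knobtop [322.1365 218.1591] slot [340.1828 286.3204]
[314.617  328.1726]
[312.9137 207.1546]
[405.6796 206.8282]
[392.116  325.9368]
```

View pics/w1.png

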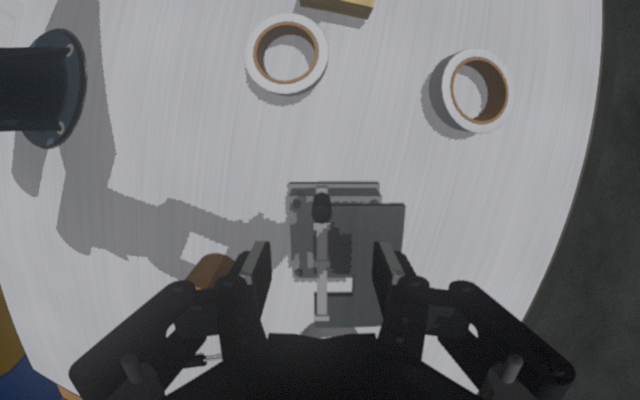

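The wrist view matches the model: knob top at about (321,215) against a predicted (322,218), and the plate corner at (404,205). Next I'll descend and grip the knob.

Call:
{"op": "servo_tool", "data": {
  "moves": [
    [4.5,0,0,0,0,0,0.5],
    [8.5,0,0,0,0,0,0.5],
    [8.5,0,0,0,0,0,0.0],
    [8.5,0,0,0,0,0,0.0],
    [8.5,0,0,0,0,0,0.0],
    [8.5,0,0,0,0,0,0.0]
  ],
  "squeeze": 30
}}

```text
clock: 2.7
ee_pos: [0.5056, -0.058, 0.1796]
eef_rot: [0.547, 0.448, 0.548, -0.447]
force: [6.2, 2.7, -14.7]
opening: 0.154
```

```bash
python3 - <<'E'
from h import *
from bench import robot
s=robot.sense();show(s)
E
```

```text
t 2.7 p [ 0.5056 -0.058   0.1796] op 0.154 F [  6.2   2.7 -14.7] M [ 0.37 -0.85  0.02]
R [[0.0, 0.002, -1.0], [0.98, 0.197, 0.0], [0.197, -0.98, -0.002]]
```

Call:
{"op": "servo_tool", "data": {
  "moves": [
    [-0.2,0,0,0,0,0,0.0],
    [-0.2,0,0,0,0,0,0.0]
  ]
}}

```text
clock: 2.95
ee_pos: [0.5053, -0.0563, 0.1799]
eef_rot: [0.546, 0.449, 0.548, -0.447]
force: [5.7, 0.6, -25.7]
opening: 0.147
```

Call:
{"op": "servo_tool", "data": {
  "moves": [
    [0.25,0,0,0,0,0,0.0],
    [0.25,0,0,0,0,0,0.0]
  ]
}}

```text
clock: 3.2
ee_pos: [0.5054, -0.0562, 0.1793]
eef_rot: [0.547, 0.448, 0.548, -0.447]
force: [-1.5, -1.9, 1.9]
opening: 0.149
```

Call:
{"op": "servo_tool", "data": {
  "moves": [
    [0,0,-1,0,0,0,0.0],
    [0,0,-2,0,0,0,0.0],
    [0,0,-3,0,0,0,0.0],
    [0,0,-4,0,0,0,0.0],
    [0,0,-4.4,0,0,0,0.0],
    [0,0,-4.4,0,0,0,0.0]
  ]
}}

```text
clock: 3.95
ee_pos: [0.4965, -0.012, 0.1795]
eef_rot: [0.547, 0.449, 0.548, -0.446]
force: [0.8, 0.9, -5.4]
opening: 0.152
```

Call:
{"op": "servo_tool", "data": {
  "moves": [
    [0,0,-0.3,0,0,0,0.0],
    [0,0,-0.6,0,0,0,0.0],
    [0,0,-0.8,0,0,0,0.0],
    [0,0,-0.8,0,0,0,0.0]
  ]
}}

```text
clock: 4.45
ee_pos: [0.4964, -0.0108, 0.1795]
eef_rot: [0.551, 0.445, 0.546, -0.448]
force: [0.2, -21.1, -10.7]
opening: 0.152
```

The bolt is against its end stop, with 21 N reaction. I'll back off, release and rise.

Call:
{"op": "servo_tool", "data": {
  "moves": [
    [0,0,0.1,0,0,0,0.0],
    [0,0,0.1,0,0,0,0.6],
    [0,0,0.1,0,0,0,0.6],
    [0,0,0.1,0,0,0,0.6],
    [-4,0,0,0,0,0,0.6],
    [-9,0,0,0,0,0,0.6],
    [-12,0,0,0,0,0,0.6],
    [-12,0,0,0,0,0,0.6]
  ]
}}

```text
clock: 5.45
ee_pos: [0.4977, -0.0098, 0.3023]
eef_rot: [0.553, 0.446, 0.544, -0.447]
force: [0.2, 0.1, -1.8]
opening: 0.598
```

```bash
python3 - <<'E'
from h import *
from bench import robot,vision
s=robot.sense();show(s)
c=vision.capture("top");w=cloud(c);x,y,z=[w[...,i] for i in range(3)]
cv2.imwrite("pics/t1.png",cv2.resize(c["color"][180:260,345:425],None,fx=7,fy=7))
print(mv(s,[.482,.3525-.10,.30],down(SX)),mv(s,[.482,.3525,.30],down(SX)))
E
```

```text
t 5.45 p [ 0.4977 -0.0098  0.3023] op 0.598 F [ 0.2  0.1 -1.8] M [-0.06  0.    0.03]
R [[0.009, -0.01, -1.0], [0.979, 0.203, 0.007], [0.203, -0.979, 0.012]]
[ -0.053   3.79  -26.002   0.006   0.012  -0.007] [ -0.154   5.823 -35.792   0.006   0.012  -0.007]
```

View pics/t1.png

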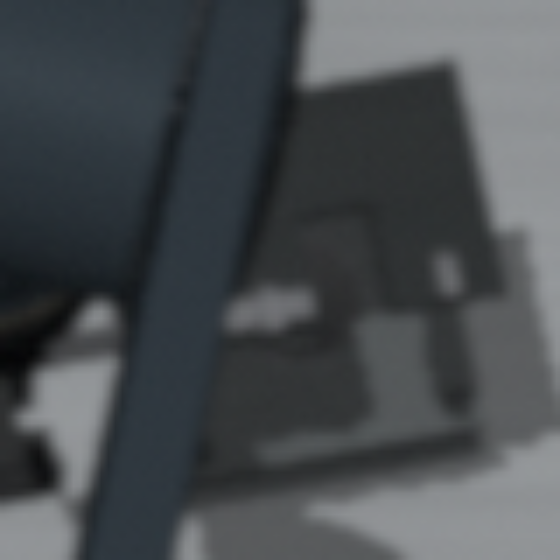

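The bolt is drawn back and the slot is clear. Moving over the roller.

Call:
{"op": "servo_tool", "data": {
  "moves": [
    [-0.2,5.8,-35.8,0,0.01,0,0.6],
    [-0.2,5.8,-35.8,0,0.01,0,0.6],
    [-0.2,5.8,-35.8,0,0.01,0,0.6],
    [-0.2,5.8,-35.8,0,0.01,0,0.6],
    [-0.2,5.8,-35.8,0,0.01,0,0.6],
    [-0.2,5.8,-35.8,0,0.01,0,0.6],
    [-0.2,5.8,-35.8,0,0.01,-0.005,0.6]
  ]
}}

```text
clock: 6.38
ee_pos: [0.4786, 0.3557, 0.2965]
eef_rot: [0.548, 0.443, 0.551, -0.446]
force: [-0.1, -1.0, -0.4]
opening: 0.599
```

```bash
python3 - <<'E'
from h import *
from bench import robot,vision
s=robot.sense();show(s)
c=vision.capture("wrist");cv2.imwrite("pics/w2.png",c["color"]);np.savez("w2.npz",**c)
for y in (.3525,.2725,.1925): print(wproj(c,s,[.482,y,.203]))
E
```

```text
t 6.38 p [0.4786 0.3557 0.2965] op 0.599 F [-0.1 -1.  -0.4] M [-0.03  0.01 -0.03]
R [[-0.006, -0.001, -1.0], [0.978, 0.208, -0.006], [0.208, -0.978, 0.0]]
[326.7455 208.2497]
[307.5613 291.2799]
[293.0838 352.9173]
```

View pics/w2.png

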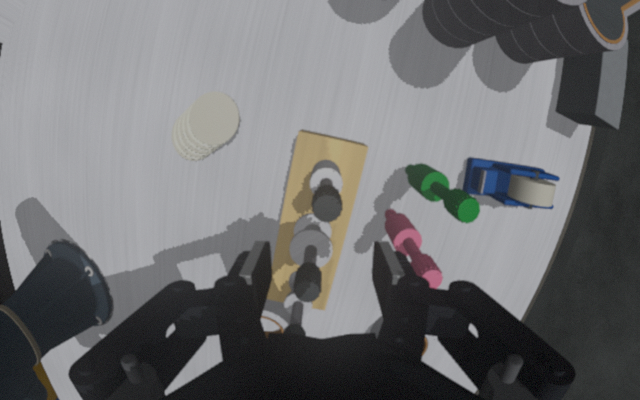

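```bash
python3 - <<'E'
from h import *
from bench import robot
c=dict(np.load("w2.npz"));i=c["color"][120:310,265:375]
cv2.imwrite("pics/w2z.png",cv2.convertScaleAbs(cv2.resize(i,None,fx=3.1,fy=3.1,interpolation=cv2.INTER_CUBIC),alpha=1.4,beta=20))
s=robot.sense()
g=c["color"].max(-1)
roi=np.zeros_like(g);roi[170:235,305:350]=1
m=((g<75)&(roi>0)).astype(np.uint8)
n,l,ss,cc=cv2.connectedComponentsWithStats(m)
for k in range(1,n):
  if ss[k][4]>50: print(ss[k],cc[k])
for uv in [(327,205),(327,207)]: print(uv,wcast(c,s,*uv,.204))
E
```

```text
[312 184  29  23 277] [325.7365 193.065 ]
(327, 205) [0.482  0.3533 0.204 ]
(327, 207) [0.4824 0.3517 0.204 ]
```

View pics/w2z.png

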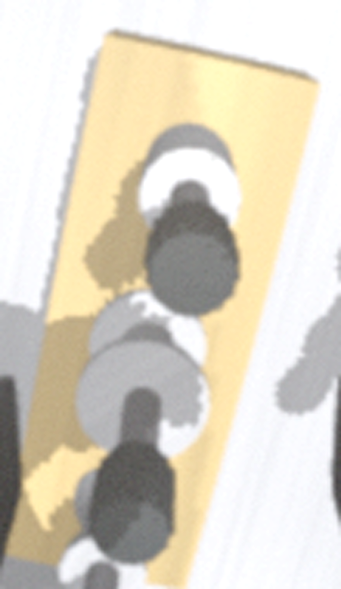

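```bash
python3 - <<'E'
import cv2,numpy as np
t=cv2.imread("pics/top0.png");s=cv2.imread("pics/side0.png")
f=lambda i,k:cv2.convertScaleAbs(cv2.resize(i,None,fx=k,fy=k,interpolation=cv2.INTER_LANCZOS4),alpha=1.5,beta=10)
a=f(t[225:262,164:200],10);b=f(t[225:262,237:273],10);c=f(s[228:265,320:356],10);d=f(s[288:340,312:348],7)
d=cv2.copyMakeBorder(d,0,max(0,740-364),0,370-252,cv2.BORDER_CONSTANT)[:370]
cv2.imwrite("pics/z2.png",np.vstack([np.hstack([a,b]),np.hstack([c,d])])[:, :])
E
```

```text
Traceback (most recent call last):
ValueError: all the input array dimensions except for the concatenation axis must match exactly, but along dimension 1, the array at index 0 has size 720 and the array at index 1 has size 730
```

```bash
python3 - <<'E'
import cv2,numpy as np
t=cv2.imread("pics/top0.png");s=cv2.imread("pics/side0.png")
f=lambda i:cv2.convertScaleAbs(cv2.resize(i,(290,290),interpolation=cv2.INTER_LANCZOS4),alpha=1.5,beta=10)
a=f(t[225:262,164:201]);b=f(t[225:262,237:274]);c=f(s[228:265,320:357]);d=f(s[300:337,312:349])
cv2.imwrite("pics/z2.png",np.vstack([np.hstack([a,b]),np.hstack([c,d])]))
E
```

```text
(no output)
```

View pics/z2.png

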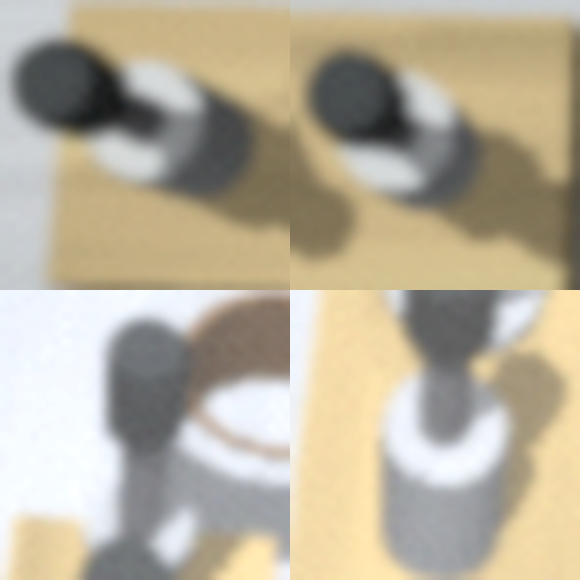

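The left roller, lower right in the zoom, has straight sides, so it's the one to fit. Its head top is at pixel (327,207), about (0.482, 0.3525).

```bash
python3 - <<'E'
from h import *
from bench import robot
s=robot.sense();print(mv(s,[.482,.3525,.230],down(SX)),mv(s,[.482,.3525,.1755],down(SX)))
E
```

```text
[6.663 0.304 0.17  0.009 0.001 0.006] [12.113  0.337  0.163  0.009  0.001  0.006]
```

Call:
{"op": "servo_tool", "data": {
  "moves": [
    [4,0.3,0.2,0.01,0,0.006,0.6],
    [8,0.3,0.2,0.01,0,0.006,0.6],
    [12,0.35,0.15,0.01,0,0.006,0.6],
    [12.1,0.35,0.15,0.01,0,0.006,0.5],
    [12.1,0.35,0.15,0.01,0,0.006,0],
    [12.1,0.35,0.15,0.01,0,0.006,0],
    [12.1,0.35,0.15,0.01,0,0.006,0],
    [12.1,0.35,0.15,0.01,0,0.006,0]
  ],
  "squeeze": 50
}}

```text
clock: 7.42
ee_pos: [0.4825, 0.3529, 0.1768]
eef_rot: [0.548, 0.448, 0.546, -0.448]
force: [-0.6, -0.9, 1.7]
opening: 0.267
```

```bash
python3 - <<'E'
from h import *
from bench import robot
s=robot.sense();show(s)
E
```

```text
t 7.42 p [0.4825 0.3529 0.1768] op 0.267 F [-0.6 -0.9  1.7] M [-0.09  0.06 -0.02]
R [[0.002, -0.001, -1.0], [0.98, 0.197, 0.002], [0.197, -0.98, 0.001]]
```

Call:
{"op": "servo_tool", "data": {
  "moves": [
    [-1,0,0,0,0,0,0],
    [-4,0,0,0,0,0,0],
    [-9,0,0,0,0,0,0],
    [-15,0,0,0,0,0,0],
    [-21,0,0,0,0,0,0],
    [-24.5,0,0,0,0,0,0],
    [-24.5,0,0,0,0,0,0]
  ]
}}

```text
clock: 8.3
ee_pos: [0.4831, 0.3537, 0.4257]
eef_rot: [0.549, 0.451, 0.545, -0.445]
force: [0.1, -0.3, -3.6]
opening: 0.261
```

```bash
cat >> h.py <<'E'
def pose(F,th,L=.1728):
    a=np.cos(th)*SZ-np.sin(th)*SX
    return np.asarray(F)+L*a, down(SX,-a)
CUP=np.array([SLOT[0],SLOT[1],.058])
E
python3 - <<'E'
from h import *
from bench import robot,vision
s=robot.sense();show(s)
for n in("top","side"):
    c=vision.capture(n);cv2.imwrite(f"pics/{n}2.png",c["color"]);np.savez(f"{n}2.npz",**c)
th=np.radians(28);a=np.cos(th)*SZ-np.sin(th)*SX
F=CUP+.002*SX-.016*SZ
p,R=pose(F+.12*a,th);print(p,mv(s,p,R))
E
```

```text
t 8.3 p [0.4831 0.3537 0.4257] op 0.261 F [ 0.1 -0.3 -3.6] M [ 0.05  0.02 -0.03]
R [[0.009, 0.003, -1.0], [0.98, 0.197, 0.01], [0.197, -0.98, -0.001]]
[ 0.4053 -0.1642  0.3005] [ 12.285 -17.956  49.255  -0.001  -0.001   0.479]
```

View pics/side2.png

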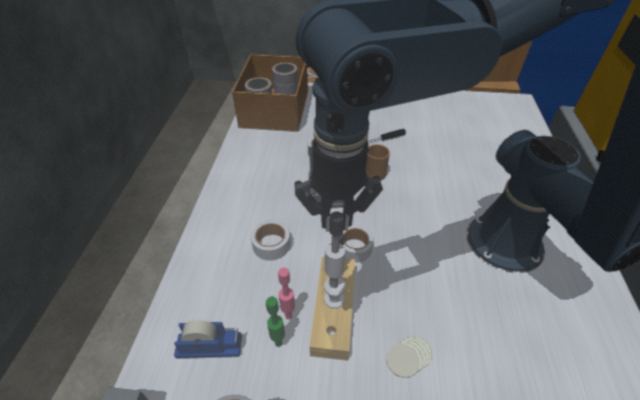

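View pics/top2.png

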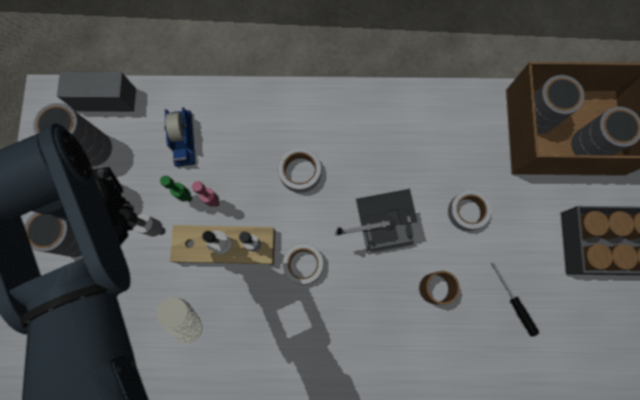

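The roller is gripped and hanging straight, and the empty rack hole shows at top pixel (188,243). That hole gives the roller's true axis, and the view shows the open bolt.

```bash
python3 - <<'E'
from h import *
c=dict(np.load("top2.npz"));g=c["color"].max(-1).astype(float)
r=g[236:250,180:197];m=r<(r.max()*.75);v,u=np.nonzero(m);print(u.mean()+180,v.mean()+236,m.sum(),cast(c,u.mean()+180,v.mean()+236,.050))
c2=dict(np.load("side2.npz"));g=c2["color"].max(-1).astype(float)
r=g[323:337,324:340];m=r<(r.max()*.75);v,u=np.nonzero(m);print(u.mean()+324,v.mean()+323,m.sum(),cast(c2,u.mean()+324,v.mean()+323,.050))
w=cloud(c);x,y,z=[w[...,i] for i in range(3)]
k=(x>.4)&(x<.6)&(y<0.05)&(y>-.1)&(z>.19)&(z<.215);print("knob",k.sum(),np.nanmean(w[k],0),"pred",SLOT-.0165*SX+.130*SY)
st=(x>.3)&(x<.75)&(y<0)&(y>-.3)&(z>.158)&(z<.171)
r=cv2.minAreaRect((w[st][:,:2]*1000).astype(np.float32));print(r)
# slot mid: z well below plate inside plate outline, along stand x rows
d=w-SLOT;lx=(d@SX);ly=(d@SY)
cv2.imwrite("pics/t2z.png",cv2.resize(c["color"][180:260,330:425],None,fx=7,fy=7,interpolation=cv2.INTER_CUBIC))
E
```

```text
188.77611940298507 243.1044776119403 67 [0.4836 0.354  0.05  ]
330.6923076923077 329.1730769230769 52 [0.4832 0.3509 0.05  ]
knob 40 [ 0.4954 -0.0145  0.2083] pred [ 0.4962 -0.0132  0.166 ]
((544.5573120117188, -93.185302734375), (79.05152130126953, 184.31631469726562), 11.270183563232422)
```

View pics/t2z.png

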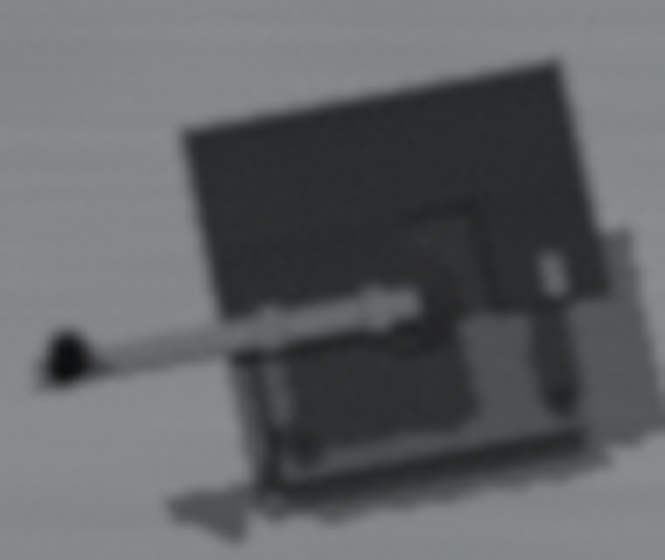

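Call:
{"op": "servo_tool", "data": {
  "moves": [
    [0,-2,6,0,0,0.05,0],
    [0,-4,12,0,0,0.12,0],
    [0,-6.5,18,0,0,0.2,0],
    [1,-9,24,0,0,0.28,0],
    [2.5,-11,30,0,0,0.36,0],
    [5,-13.5,36,0,0,0.42,0],
    [8,-15.5,42,0,0,0.479,0],
    [10.5,-17.5,47,0,0,0.479,0]
  ]
}}

```text
clock: 9.4
ee_pos: [0.4066, -0.1144, 0.3299]
eef_rot: [0.639, 0.565, 0.423, -0.306]
force: [1.0, 0.1, -2.4]
opening: 0.265
```

```bash
python3 - <<'E'
from h import *
from bench import robot,vision
s=robot.sense();show(s)
th=np.radians(28);a=np.cos(th)*SZ-np.sin(th)*SX
F=CUP+.002*SX-.016*SZ
p,R=pose(F+.12*a,th);print(p,mv(s,p,R))
print(proj(dict(np.load("top2.npz")),SLOT))
E
```

```text
t 9.4 p [ 0.4066 -0.1144  0.3299] op 0.265 F [ 1.   0.1 -2.4] M [-0.16  0.47 -0.01]
R [[0.454, 0.087, -0.887], [0.869, 0.175, 0.463], [0.195, -0.981, 0.004]]
[ 0.4053 -0.1642  0.3005] [ 2.118 -2.341  4.847 -0.001  0.005  0.008]
[393.6205 214.9967]
```

Call:
{"op": "servo_tool", "data": {
  "moves": [
    [1.1,-1.2,2.5,0,0.005,0.008,0],
    [2.1,-2.35,4.85,0,0.005,0.008,0],
    [2.1,-2.35,4.85,0,0.005,0.008,0],
    [2.1,-2.35,4.85,0,0.005,0.008,0]
  ]
}}

```text
clock: 9.9
ee_pos: [0.4042, -0.1627, 0.2994]
eef_rot: [0.638, 0.568, 0.424, -0.302]
force: [0.4, -0.2, -1.8]
opening: 0.258
```

```bash
python3 - <<'E'
from h import *
from bench import robot,vision
s=robot.sense();show(s)
th=np.radians(28);a=np.cos(th)*SZ-np.sin(th)*SX
F=CUP+.002*SX-.016*SZ
p,R=pose(F,th);print(p,mv(s,p,R))
for n in("top","side","wrist"):
    c=vision.capture(n);cv2.imwrite(f"pics/{n}3.png",c["color"]);np.savez(f"{n}3.npz",**c)
    if n!="wrist":
        P,Rr=cur(s);t=Rr.as_matrix()[:,0];f=P+.1728*t
        print(n,"foot",proj(c,f),"cup",proj(c,CUP),"sh",proj(c,P+.1248*t))
t=cv2.imread("pics/top3.png")[170:270,330:440];t=cv2.resize(t,None,fx=5,fy=5,interpolation=cv2.INTER_CUBIC)
u=cv2.imread("pics/side3.png")[130:230,280:380];u=cv2.resize(u,(500,500),interpolation=cv2.INTER_CUBIC)[:, :250]
cv2.imwrite("pics/z3.png",np.hstack([t,u]))
E
```

```text
t 9.9 p [ 0.4042 -0.1627  0.2994] op 0.258 F [ 0.4 -0.2 -1.8] M [-0.14  0.45 -0.02]
R [[0.458, 0.096, -0.884], [0.867, 0.173, 0.468], [0.198, -0.98, -0.004]]
[ 0.4605 -0.153   0.1946] [11.931  0.142  0.215 -0.002 -0.004  0.002]
top foot [396.7365 240.2459] cup [387.8523 222.6289] sh [401.7436 247.8846]
side foot [345.4595 159.49  ] cup [326.7783 181.4869] sh [353.6713 147.9504]
```

View pics/z3.png

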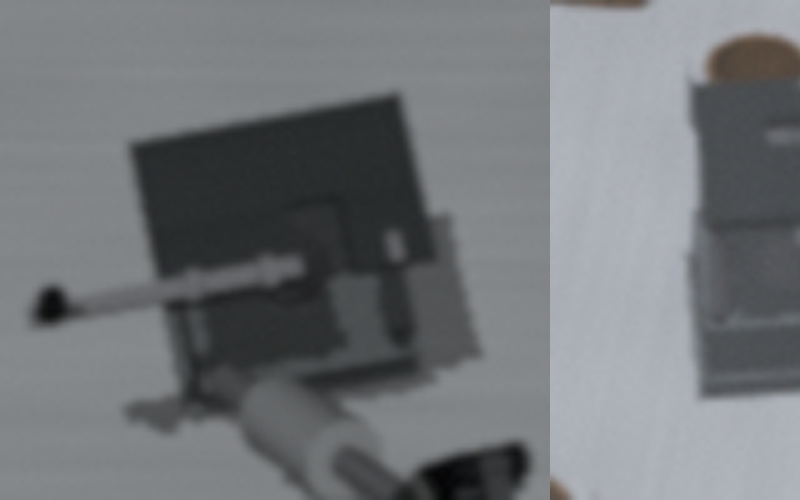

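View pics/wrist3.png

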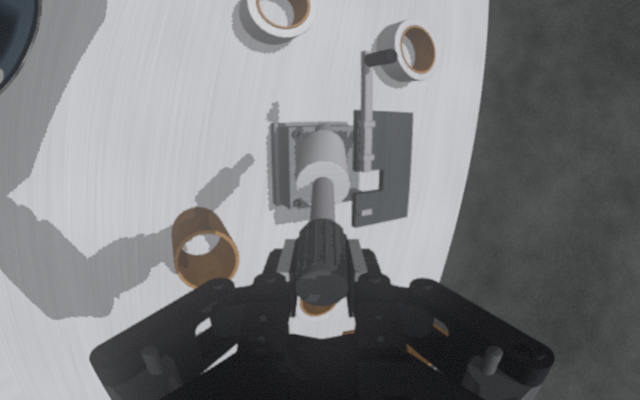

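View pics/side3.png

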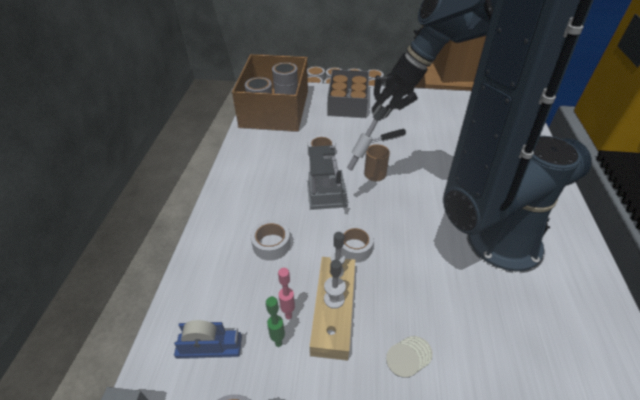

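The roller has swung sideways in the grip: the foot is near top pixel (373,246), against (397,240) expected. I'll measure the lean.

```bash
python3 - <<'E'
from h import *
t=cv2.imread("pics/top3.png")[225:275,360:410];u=cv2.imread("pics/side3.png")[130:180,335:385];w=cv2.imread("pics/wrist3.png")[110:310,270:370]
f=lambda i,sz:cv2.convertScaleAbs(cv2.resize(i,sz,interpolation=cv2.INTER_CUBIC),alpha=1.8,beta=10)
cv2.imwrite("pics/z4.png",np.hstack([f(t,(300,300)),f(u,(300,300)),f(w,(150,300))]))
cv2.imwrite("pics/z5.png",f(w,(300,600)))
E
```

```text
(no output)
```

View pics/z4.png

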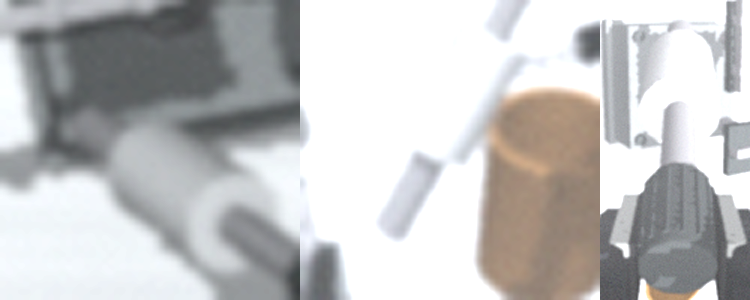

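View pics/z5.png

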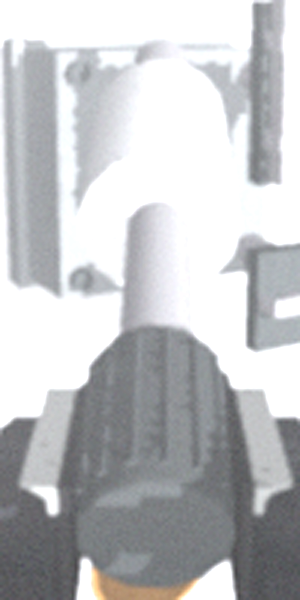

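```bash
python3 - <<'E'
from h import *
from bench import robot
s=robot.sense();P,R=cur(s);M=R.as_matrix()
G=P-.019*M[:,0]
print("opening",s["opening"])
for n,uv in(("top",(372.5,245.3)),("side",(350.5,168.7)),("wrist",(322,125))):
    c=dict(np.load(n+"3.npz"))
    if n=="wrist":
        A=wcast(c,s,*uv,0.05);B=wcast(c,s,*uv,.2)
    else: A=cast(c,*uv,.05);B=cast(c,*uv,.2)
    ny=M[:,1];t=((G-A)@ny)/((B-A)@ny);X=A+t*(B-A);l=M.T@(X-G);print(n,X,l,np.degrees(np.arctan2(-l[2],l[0])),np.hypot(l[0],l[2]))
for phi in (10,13,16,19,22):
    d=np.cos(np.radians(phi))*M[:,0]-np.sin(np.radians(phi))*M[:,2];f=G+.1918*d
    print(phi,proj(dict(np.load("top3.npz")),f),proj(dict(np.load("side3.npz")),f),wproj(dict(np.load("wrist3.npz")),s,f))
E
```

```text
opening 0.2662322226025169
top [ 0.4707 -0.0904  0.1524] [ 0.1869 -0.     -0.0579] 17.212064104018577 0.1956819972768496
side [ 0.466  -0.0898  0.1607] [ 0.1775  0.     -0.0594] 18.50934491524246 0.18714325510145532
wrist [ 0.5439 -0.0795  0.0133] [ 0.3444 -0.     -0.0539] 8.896322149673827 0.3486117725518791
10 [382.9915 242.932 ] [347.2045 165.541 ] [322.201  150.5914]
13 [378.9032 244.0694] [348.0295 167.2618] [322.2115 141.139 ]
16 [374.8912 245.2829] [348.9498 168.858 ] [322.2229 131.6596]
19 [370.9621 246.5713] [349.9655 170.3234] [322.235  122.1506]
22 [367.1223 247.9336] [351.0765 171.6518] [322.248  112.6089]
```

Top, side and wrist agree on a lean of about 17.5–18° about the jaw axis. I'll squeeze harder, turn the tool to compensate and check.

```bash
cat >> h.py <<'E'
def pose2(F,th,phi,L=.1918):
    a=np.cos(th)*SZ-np.sin(th)*SX
    R=down(SX,-a)*Ro.from_rotvec([0,-phi,0])
    x=R.as_matrix()[:,0];return np.asarray(F)+L*a+.019*x,R
def foot(s,phi,L=.1918):
    P,R=cur(s);M=R.as_matrix();d=np.cos(phi)*M[:,0]-np.sin(phi)*M[:,2];return P-.019*M[:,0]+L*d,d
E
python3 - <<'E'
from h import *
from bench import robot
s=robot.sense()
th=np.radians(28);a=np.cos(th)*SZ-np.sin(th)*SX;phi=np.radians(17.7)
F=CUP+.002*SX-.016*SZ
p,R=pose2(F+.12*a,th,phi);print(p,mv(s,p,R))
E
```

```text
[ 0.406  -0.1699  0.3013] [-0.082  0.003  0.707  0.001 -0.31   0.   ]
```

Call:
{"op": "servo_tool", "data": {
  "moves": [
    [0,0,0,0,0,0,0],
    [0,0,0.2,0,-0.08,0,0],
    [0,0,0.4,0,-0.16,0,0],
    [-0.1,0,0.6,0,-0.24,0,0],
    [-0.1,0,0.7,0,-0.31,0,0],
    [-0.1,0,0.7,0,-0.31,0,0]
  ],
  "squeeze": 110
}}

```text
clock: 10.8
ee_pos: [0.4054, -0.1674, 0.3011]
eef_rot: [0.697, 0.513, 0.321, -0.384]
force: [-0.2, 0.1, -2.6]
opening: 0.251
```

```bash
python3 - <<'E'
from h import *
from bench import robot,vision
s=robot.sense();show(s)
th=np.radians(28);a=np.cos(th)*SZ-np.sin(th)*SX;phi=np.radians(17.7)
F=CUP+.002*SX-.016*SZ
p,R=pose2(F+.12*a,th,phi);print(p,mv(s,p,R))
f,d=foot(s,phi);I=[]
for n,(x0,y0) in(("top",(370,215)),("side",(325,130))):
    c=vision.capture(n);cv2.imwrite(f"pics/{n}4.png",c["color"]);np.savez(f"{n}4.npz",**c)
    print(n,"foot",proj(c,f),"shoulder",proj(c,f-.048*d),"bodytop",proj(c,f-.11*d),"head top",proj(c,f-.2*d))
    I.append(cv2.convertScaleAbs(cv2.resize(c["color"][y0:y0+50,x0:x0+50],(400,400),interpolation=cv2.INTER_CUBIC),alpha=1.5))
cv2.imwrite("pics/z6.png",np.hstack(I))
E
```

```text
t 10.8 p [ 0.4054 -0.1674  0.3011] op 0.251 F [-0.2  0.1 -2.6] M [ 0.22  0.47 -0.  ]
R [[0.498, -0.206, -0.842], [0.865, 0.177, 0.469], [0.053, -0.962, 0.267]]
[ 0.406  -0.1699  0.3013] [ 0.06   0.022  0.249  0.003 -0.004 -0.   ]
top foot [396.3516 239.9392] shoulder [401.3504 247.5911] bodytop [408.4767 258.4997] head top [420.4412 276.8145]
side foot [345.2676 159.4373] shoulder [353.498  147.8876] bodytop [364.7454 132.1042] head top [382.4455 107.2658]
```

View pics/z6.png

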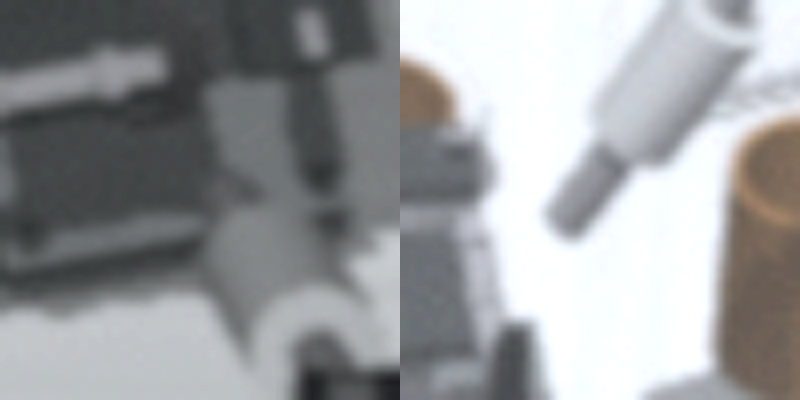

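```bash
python3 - <<'E'
from h import *
from bench import robot
s=robot.sense();phi=np.radians(17.7);f,d=foot(s,phi);M=cur(s)[1].as_matrix()
lat=np.cross(d,M[:,1])  # in-plane lateral
print("lat",lat)
for n in("top","side"):
    c=dict(np.load(n+"4.npz"));w=cloud(c).reshape(-1,3);q=w-f
    sa=-(q@d);l=q@lat;m=q@M[:,1]
    for lo,hi,rad in((4,44,.013),(52,106,.024)):
        k=(sa>lo/1e3)&(sa<hi/1e3)&(np.hypot(l,m)<rad)
        # circle-fit with axis tilt: unknown l0,slope_l,m0,slope_m, radius known
        from scipy.optimize import least_squares
        R0=.009 if hi<50 else .018
        S,L_,M_=sa[k],l[k],m[k]
        r=least_squares(lambda x:np.hypot(L_-x[0]-x[1]*S,M_-x[2]-x[3]*S)-R0,[0,0,0,0],loss="soft_l1",f_scale=.001)
        print(n,lo,k.sum(),r.x[0]*1e3,np.degrees(r.x[1]),r.x[2]*1e3,np.degrees(r.x[3]),np.sqrt(np.mean(r.fun**2)), "lat at80:",1e3*(r.x[0]+.08*r.x[1]),1e3*(r.x[2]+.08*r.x[3]))
E
```

```text
lat [ 0.1999 -0.9798 -0.0005]
top 4 35 2.071687538494681 -2.12257214732283 0.3369491006669247 1.4531453082065273 0.0006355435154368398 lat at80: -0.8919822680580805 2.3659227117158594
top 52 179 1.8777719704363012 -1.274198213370084 0.8763749329588402 -0.4551811042591803 0.000633477588442959 lat at80: 0.0986556387293253 0.2408222159839377
side 4 69 2.038374525368874 -2.1505713238177138 2.230305546546046 -0.49381074546314935 0.0017553607882926756 lat at80: -0.9643895065985066 1.5408156753412778
side 52 205 2.2038891603455353 -1.6503539396843105 2.12108463168155 -0.5117931998196037 0.0015699468686750703 lat at80: -0.10043964531455474 1.4064865175880035
```

```bash
python3 - <<'E'
from h import *
from bench import robot
s=robot.sense();f,d=foot(s,np.radians(17.7));P,R=cur(s);M=R.as_matrix();lat=np.cross(d,M[:,1])
ft=f+.0021*lat+.0012*M[:,1];ang=np.radians(1.5)
d2=d+np.tan(ang)*lat;d2/=np.linalg.norm(d2)
# check sign: at height s along -d, lateral = 2.1mm - tan*s
print("FT",M.T@(ft-P),"DT",M.T@d2)
E
```

```text
FT [ 0.1644  0.0012 -0.0563] DT [ 0.9603  0.     -0.279 ]
```

```bash
cat >> h.py <<'E'
FT=np.array([.1644,.0012,-.0563]);PH=np.radians(16.2)
def pose3(F,th):
    a=np.cos(th)*SZ-np.sin(th)*SX;R=down(SX,-a)*Ro.from_rotvec([0,-PH,0]);return np.asarray(F)-R.apply(FT),R
def foot3(s):
    P,R=cur(s);return P+R.apply(FT),R.apply([np.cos(PH),0,-np.sin(PH)])
def loc(p): d=np.asarray(p)-CUP;return np.round(1e3*np.array([d@SX,d@SY,d[2]]),1)
E
python3 - <<'E'
from h import *
from bench import robot
s=robot.sense()
f,d=foot3(s);print(loc(f),d@SX,d@SY,np.degrees(np.arctan2(d@SX,-d[2])))
th=np.radians(28);a=np.cos(th)*SZ-np.sin(th)*SX
F=CUP+.002*SX-.016*SZ
for k in (.12,.09,.06,.03,.02,0):
    p,R=pose3(F+k*a,th);print(k,mv(s,p,R))
E
```

```text
[-53.   -1.3  90.9] 0.46960140241453263 -0.02461360983717382 28.01766189572343
0.12 [ 0.123 -0.158  0.268  0.002  0.025 -0.001]
0.09 [ 2.983 -0.159 -0.64   0.002  0.025 -0.001]
0.06 [ 5.842 -0.16  -1.547  0.002  0.025 -0.001]
0.03 [ 8.701 -0.161 -2.455  0.002  0.025 -0.001]
0.02 [ 9.655 -0.161 -2.757  0.002  0.025 -0.001]
0 [11.561 -0.161 -3.363  0.002  0.025 -0.001]
```

Call:
{"op": "servo_tool", "data": {
  "moves": [
    [0.1,-0.1,0.25,0,0.025,0,0],
    [1.5,-0.15,-0.2,0,0.025,0,0],
    [3.0,-0.15,-0.65,0,0.025,0,0],
    [4.5,-0.15,-1.1,0,0.025,0,0],
    [6.0,-0.15,-1.6,0,0.025,0,0],
    [7.5,-0.15,-2.1,0,0.025,0,0],
    [8.7,-0.15,-2.45,0,0.025,0,0],
    [8.7,-0.15,-2.45,0,0.025,0,0]
  ]
}}

```text
clock: 11.9
ee_pos: [0.4476, -0.1648, 0.2207]
eef_rot: [0.692, 0.519, 0.329, -0.379]
force: [-0.5, 0.2, -3.3]
opening: 0.248
```

```bash
python3 - <<'E'
from h import *
from bench import robot,vision
from scipy.optimize import least_squares
s=robot.sense();show(s)
f,d=foot3(s);print(loc(f),"lean",np.degrees(np.arctan2(d@SX,-d[2])),"side",np.degrees(d@SY))
M=cur(s)[1].as_matrix();lat=np.cross(d,M[:,1]);I=[]
for n,(x0,y0) in(("top",(360,200)),("side",(310,145))):
    c=vision.capture(n);np.savez(f"{n}5.npz",**c)
    w=cloud(c).reshape(-1,3);q=w-f
    sa=-(q@d);l=q@lat;m=q@M[:,1]
    k=(sa>.052)&(sa<.106)&(np.hypot(l,m)<.024);S,L_,M_=sa[k],l[k],m[k]
    if k.sum()>30:
        r=least_squares(lambda x:np.hypot(L_-x[0]-x[1]*S,M_-x[2]-x[3]*S)-.018,[0,0,0,0],loss="soft_l1",f_scale=.001)
        print(n,k.sum(),r.x[0]*1e3,np.degrees(r.x[1]),r.x[2]*1e3,np.degrees(r.x[3]))
    I.append(cv2.convertScaleAbs(cv2.resize(c["color"][y0:y0+60,x0:x0+60],(400,400),interpolation=cv2.INTER_CUBIC),alpha=1.5))
cv2.imwrite("pics/z7.png",np.hstack(I))
th=np.radians(28);a=np.cos(th)*SZ-np.sin(th)*SX
F=CUP+.002*SX-.016*SZ
for k in (.03,.015,0):
    p,R=pose3(F+k*a,th);print(k,mv(s,p,R))
E
```

```text
t 11.9 p [ 0.4476 -0.1648  0.2207] op 0.248 F [-0.5  0.2 -3.3] M [0.12 0.54 0.06]
R [[0.497, -0.183, -0.848], [0.865, 0.175, 0.47], [0.063, -0.967, 0.245]]
[-11.6  -0.5  10. ] lean 28.006957239388747 side 0.08155667527319109
top 145 1.5161347528879572 0.5398401344249706 0.07865912767152589 -0.3272374440425724
side 161 1.0921033033395362 0.04224450510914702 1.5617464883570478 -0.4116690637163785
0.03 [-0.082 -0.022 -0.054  0.    -0.001 -0.   ]
0.015 [ 1.359 -0.023 -0.47   0.    -0.001 -0.   ]
0 [ 2.8   -0.023 -0.887  0.    -0.001 -0.   ]
```

View pics/z7.png

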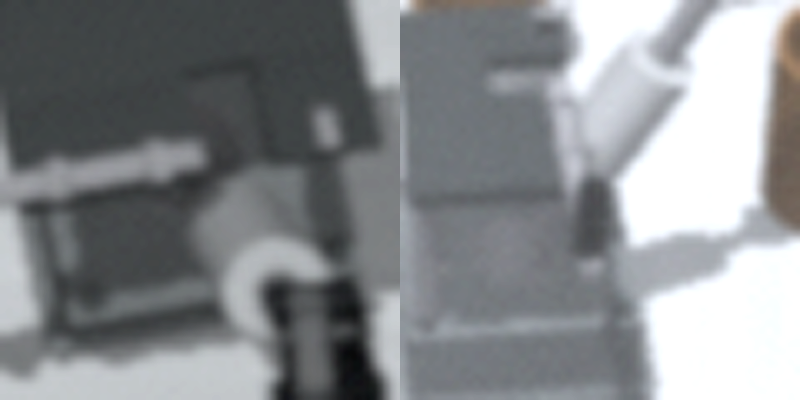

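The body is tracked to about 1 mm, so I'll continue down the roller's axis with a 1.2 mm lateral correction.

Call:
{"op": "servo_tool", "data": {
  "moves": [
    [0.5,0,-0.3,0,0,0,0],
    [1.35,0,-0.6,0,0,0,0],
    [2.1,0,-0.8,0,0,0,0],
    [2.8,0,-1.0,0,0,0,0],
    [2.8,0,-1.0,0,0,0,0]
  ]
}}

```text
clock: 12.62
ee_pos: [0.461, -0.1608, 0.1957]
eef_rot: [0.693, 0.519, 0.328, -0.379]
force: [-0.5, -0.1, -2.8]
opening: 0.25
```

```bash
cat >> h.py <<'E'
def chk(s):
    f,d=foot3(s);print("foot",loc(f),"lean",np.degrees(np.arctan2(d@SX,-d[2])).round(2),"side",np.degrees(d@SY).round(2))
E
python3 - <<'E'
from h import *
from bench import robot
s=robot.sense();show(s);chk(s)
F=CUP+.0012*SY-.016*SZ
for x,g in ((2,28),(1.5,22),(1,15),(.5,8),(0,4),(0,0)):
    p,R=pose3(F+x/1e3*SX,np.radians(g));print(g,mv(s,p,R))
E
```

```text
t 12.62 p [ 0.461  -0.1608  0.1957] op 0.25 F [-0.5 -0.1 -2.8] M [0.15 0.52 0.04]
R [[0.499, -0.185, -0.847], [0.865, 0.175, 0.471], [0.062, -0.967, 0.247]]
foot [  2.6   0.4 -14.9] lean 28.09 side -0.04
28 [ 0.05  -0.082 -0.086  0.001  0.001 -0.002]
22 [ 0.11   1.688 -0.102 -0.029  0.001 -0.102]
15 [ 0.413  3.736 -0.188 -0.063  0.001 -0.22 ]
8 [ 0.958  5.728 -0.345 -0.097  0.001 -0.337]
4 [ 1.366  6.809 -0.462 -0.116  0.001 -0.404]
0 [ 1.871  7.901 -0.608 -0.136  0.001 -0.471]
```

Call:
{"op": "servo_tool", "data": {
  "moves": [
    [0.1,0.8,-0.1,-0.015,0,-0.05,0],
    [0.1,1.7,-0.1,-0.03,0,-0.1,0],
    [0.25,2.7,-0.15,-0.046,0,-0.16,0],
    [0.4,3.75,-0.2,-0.063,0,-0.22,0],
    [0.7,4.75,-0.27,-0.08,0,-0.28,0],
    [0.95,5.7,-0.35,-0.097,0,-0.337,0],
    [0.95,5.7,-0.35,-0.097,0,-0.337,0]
  ]
}}

```text
clock: 13.5
ee_pos: [0.517, -0.1493, 0.215]
eef_rot: [0.646, 0.422, 0.427, -0.472]
force: [-0.4, 0.2, -2.2]
opening: 0.251
```

```bash
python3 - <<'E'
from h import *
from bench import robot,vision
s=robot.sense();show(s);chk(s)
F=CUP+.0012*SY-.016*SZ
for x,g in ((.5,8),(0,4),(0,0)):
    p,R=pose3(F+x/1e3*SX,np.radians(g));print(g,mv(s,p,R))
I=[]
for n,(x0,y0) in(("top",(360,180)),("side",(310,125))):
    c=vision.capture(n)
    I.append(cv2.convertScaleAbs(cv2.resize(c["color"][y0:y0+80,x0:x0+80],(400,400),interpolation=cv2.INTER_CUBIC),alpha=1.5))
cv2.imwrite("pics/z8.png",np.hstack(I))
E
```

```text
t 13.5 p [ 0.517  -0.1493  0.215 ] op 0.251 F [-0.4  0.2 -2.2] M [0.21 0.18 0.01]
R [[0.19, -0.249, -0.95], [0.97, 0.197, 0.142], [0.152, -0.948, 0.279]]
foot [  2.9   0.2 -14.7] lean 8.18 side -0.18
8 [ 0.083 -0.202 -0.073  0.001  0.003 -0.004]
4 [ 0.113  0.96  -0.08  -0.019  0.003 -0.071]
0 [ 0.231  2.165 -0.112 -0.038  0.003 -0.138]
```

View pics/z8.png

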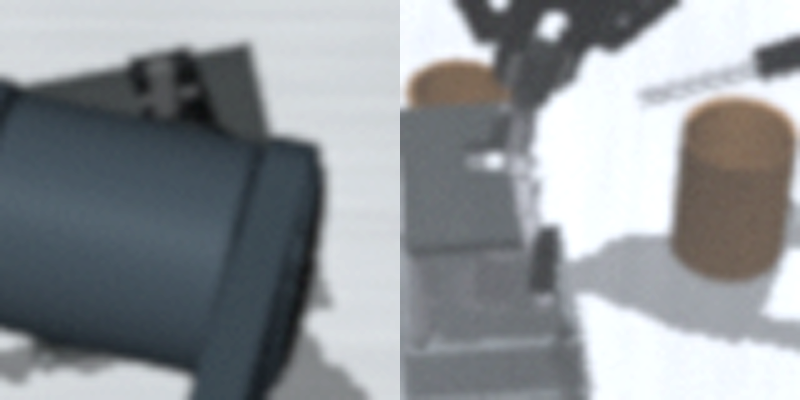

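No contact force yet. Straightening to upright.

Call:
{"op": "servo_tool", "data": {
  "moves": [
    [0.1,0.4,-0.1,-0.01,0,-0.036,0],
    [0.1,0.95,-0.1,-0.02,0,-0.07,0],
    [0.2,1.5,-0.1,-0.03,0,-0.105,0],
    [0.2,2.15,-0.1,-0.038,0,-0.138,0],
    [0.2,2.15,-0.1,-0.038,0,-0.138,0]
  ]
}}

```text
clock: 14.22
ee_pos: [0.5346, -0.1445, 0.214]
eef_rot: [0.618, 0.38, 0.465, -0.508]
force: [-0.1, -0.3, -2.8]
opening: 0.251
```

```bash
python3 - <<'E'
from h import *
from bench import robot,vision
s=robot.sense();show(s);chk(s)
for z in (16,25,34,42):
    p,R=pose3(CUP+.0012*SY-z/1e3*SZ,0);print(z,mv(s,p,R))
c=vision.capture("wrist");cv2.imwrite("pics/w9.png",c["color"])
f,d=foot3(s);print(wproj(c,s,SLOT),wproj(c,s,f-.123*d))
E
```

```text
t 14.22 p [ 0.5346 -0.1445  0.214 ] op 0.251 F [-0.1 -0.3 -2.8] M [ 0.27  0.03 -0.  ]
R [[0.052, -0.274, -0.96], [0.981, 0.195, -0.003], [0.188, -0.942, 0.279]]
foot [ -4.1   2.  -17.6] lean -0.15 side 0.03
16 [-0.132  0.369  0.11  -0.002 -0.     0.003]
25 [ 0.732  0.371 -0.14  -0.002 -0.     0.003]
34 [ 1.597  0.373 -0.391 -0.002 -0.     0.003]
42 [ 2.365  0.375 -0.614 -0.002 -0.     0.003]
[331.0344 196.0259] [324.9652 191.3125]
```

View pics/w9.png

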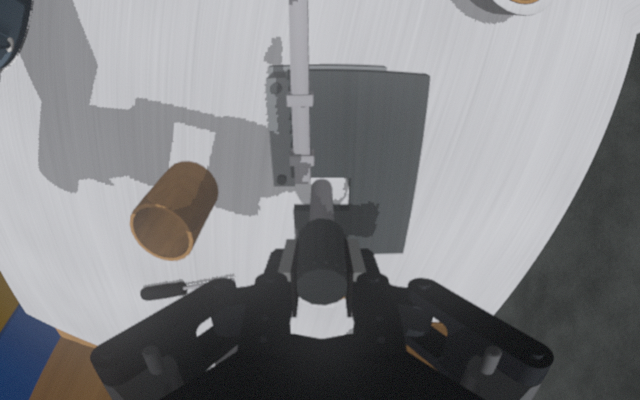

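Call:
{"op": "servo_tool", "data": {
  "moves": [
    [0,0.37,0,0,0,0.003,0],
    [0.4,0.37,0,0,0,0.003,0],
    [0.9,0.37,-0.15,0,0,0.003,0],
    [1.4,0.37,-0.3,0,0,0.003,0],
    [1.8,0.37,-0.45,0,0,0.003,0],
    [1.8,0.37,-0.45,0,0,0.003,0]
  ]
}}

```text
clock: 15.02
ee_pos: [0.5378, -0.1439, 0.1947]
eef_rot: [0.618, 0.381, 0.465, -0.507]
force: [0.7, 2.3, -3.5]
opening: 0.251
```

```bash
python3 - <<'E'
from h import *
from bench import robot,vision
s=robot.sense();show(s);chk(s)
for z in (38,42,44):
    p,R=pose3(CUP+.0012*SY-z/1e3*SZ,0);print(z,mv(s,p,R))
E
```

```text
t 15.03 p [ 0.5378 -0.1439  0.1947] op 0.251 F [ 0.7  2.3 -3.5] M [ 0.93 -0.36  0.04]
R [[0.054, -0.272, -0.961], [0.981, 0.196, 0.0], [0.188, -0.942, 0.277]]
foot [ -0.3   2.2 -36.9] lean 0.01 side 0.11
38 [ 0.124  0.033  0.037 -0.002 -0.002  0.   ]
42 [ 0.508  0.033 -0.074 -0.002 -0.002  0.   ]
44 [ 0.7    0.033 -0.129 -0.002 -0.002  0.   ]
```

Call:
{"op": "servo_tool", "data": {
  "moves": [
    [0.15,0,0,0,0,0,0],
    [0.3,0,-0.05,0,0,0,0],
    [0.45,0,-0.1,0,0,0,0],
    [0.5,0,-0.1,0,0,0,0],
    [0.5,0,-0.1,0,0,0,0]
  ]
}}

```text
clock: 15.65
ee_pos: [0.538, -0.1442, 0.1896]
eef_rot: [0.618, 0.381, 0.465, -0.507]
force: [1.6, 2.3, -1.7]
opening: 0.248
```

```bash
python3 - <<'E'
from h import *
from bench import robot,vision
s=robot.sense();show(s);chk(s)
E
```

```text
t 15.65 p [ 0.538  -0.1442  0.1896] op 0.248 F [ 1.6  2.3 -1.7] M [ 0.92 -0.24  0.07]
R [[0.054, -0.272, -0.961], [0.981, 0.195, 0.0], [0.188, -0.942, 0.277]]
foot [ -0.2   1.9 -42. ] lean 0.02 side 0.11
```

Call:
{"op": "servo_tool", "data": {
  "moves": [
    [0.1,0,-0.03,0,0,0,0],
    [0.2,0,-0.06,0,0,0,0],
    [0.2,0,-0.06,0,0,0,0]
  ]
}}

```text
clock: 16.02
ee_pos: [0.538, -0.1442, 0.1873]
eef_rot: [0.618, 0.381, 0.465, -0.507]
force: [0.7, 2.7, -1.7]
opening: 0.25
```

```bash
python3 - <<'E'
from h import *
from bench import robot,vision
s=robot.sense();show(s);chk(s)
I=[]
for n,(x0,y0) in(("top",(350,180)),("side",(310,125))):
    c=vision.capture(n)
    I.append(cv2.convertScaleAbs(cv2.resize(c["color"][y0:y0+80,x0:x0+80],(400,400),interpolation=cv2.INTER_CUBIC),alpha=1.5))
cv2.imwrite("pics/z10.png",np.hstack(I))
c=vision.capture("wrist");cv2.imwrite("pics/w10.png",c["color"])
E
```

```text
t 16.02 p [ 0.538  -0.1442  0.1873] op 0.25 F [ 0.7  2.7 -1.7] M [ 0.85 -0.3   0.06]
R [[0.054, -0.272, -0.961], [0.981, 0.195, 0.0], [0.188, -0.942, 0.277]]
foot [ -0.2   1.9 -44.2] lean 0.02 side 0.12
```

View pics/z10.png

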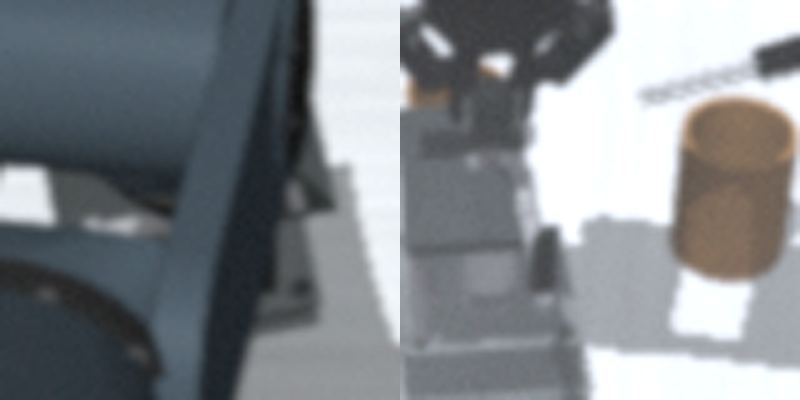

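View pics/w10.png

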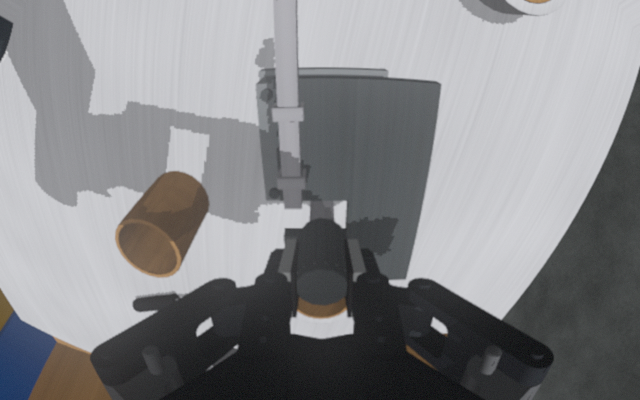

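Call:
{"op": "servo_tool", "data": {
  "moves": [
    [0.1,0,-0.03,0,0,0,0],
    [0.2,0,-0.06,0,0,0,0],
    [0.2,0,-0.06,0,0,0,0]
  ]
}}

```text
clock: 16.55
ee_pos: [0.5384, -0.1448, 0.187]
eef_rot: [0.619, 0.381, 0.464, -0.507]
force: [-1.4, 2.5, 8.0]
opening: 0.25
```

The foot has met the cup bottom (upward force +8 N). I'll relieve it, release and retract.

Call:
{"op": "servo_tool", "data": {
  "moves": [
    [-0.1,0,0.03,0,0,0,0],
    [-0.1,0,0.03,0,0,0,0.35],
    [-0.1,0,0.03,0,0,0,0.5],
    [-0.1,0,0.03,0,0,0,0.6],
    [-0.1,0,0.03,0,0,0,0.6],
    [-2,0,0,0,0,0,0.6],
    [-6,0,0,0,0,0,0.6],
    [-10,0,0,0,0,0,0.6]
  ]
}}

```text
clock: 17.55
ee_pos: [0.5325, -0.1173, 0.2837]
eef_rot: [0.618, 0.381, 0.464, -0.507]
force: [0.5, -1.6, 0.1]
opening: 0.603
```

```bash
python3 - <<'E'
from h import *
from bench import robot,vision
s=robot.sense();show(s)
k=SLOT-.0165*SX+.130*SY
print(mv(s,[*k[:2],.29],down(SX)))
I=[]
for n,(x0,y0) in(("top",(350,180)),("side",(310,125))):
    c=vision.capture(n)
    I.append(cv2.convertScaleAbs(cv2.resize(c["color"][y0:y0+80,x0:x0+80],(400,400),interpolation=cv2.INTER_CUBIC),alpha=1.5))
cv2.imwrite("pics/z11.png",np.hstack(I))
c=vision.capture("wrist");cv2.imwrite("pics/w11.png",c["color"])
print(wproj(c,s,[*SLOT[:2],.216]),wproj(c,s,[*k[:2],.2105]))
E
```

```text
t 17.55 p [ 0.5325 -0.1173  0.2837] op 0.603 F [ 0.5 -1.6  0.1] M [0.15 0.02 0.03]
R [[0.055, -0.274, -0.96], [0.981, 0.196, 0.0], [0.188, -0.942, 0.279]]
[ -3.647  -1.519 -10.306  -0.002   0.283   0.   ]
[324.9918 213.7359] [297.2722  23.9694]
```

View pics/z11.png

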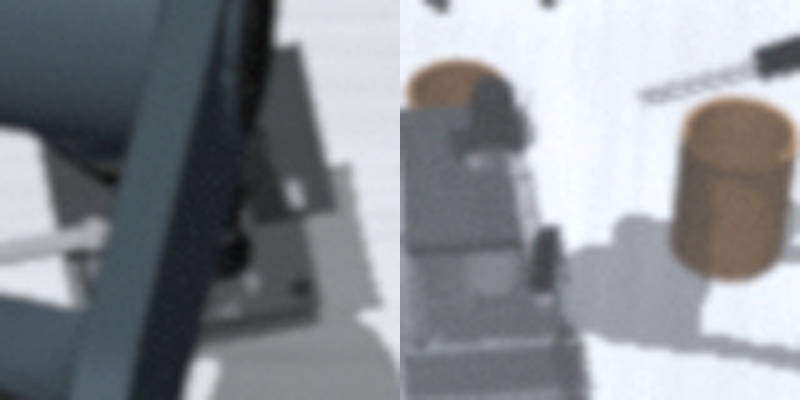

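View pics/w11.png

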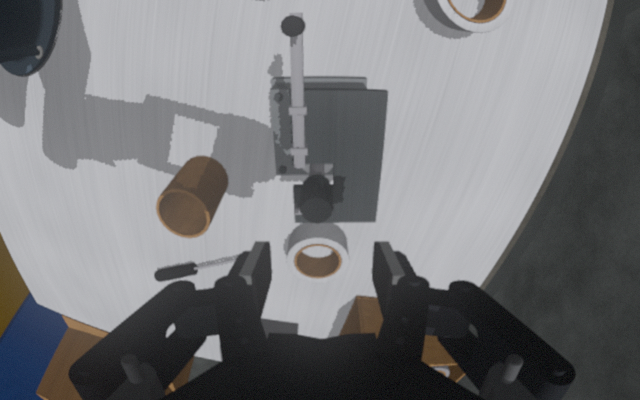

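The roller stands by itself, with its head at wrist pixel (316,203). I'll move over the knob and check how it stands before shutting the bolt.

Call:
{"op": "servo_tool", "data": {
  "moves": [
    [-1,-0.4,-2.5,0,0.07,0,0.6],
    [-1.9,-0.75,-5,0,0.14,0,0.6],
    [-2.8,-1.1,-7.5,0,0.21,0,0.6],
    [-3.6,-1.5,-10.3,0,0.283,0,0.6],
    [-3.6,-1.5,-10.3,0,0.283,0,0.6]
  ]
}}

```text
clock: 18.32
ee_pos: [0.4969, -0.0134, 0.2897]
eef_rot: [0.548, 0.448, 0.546, -0.448]
force: [-0.8, -0.4, 0.0]
opening: 0.602
```

```bash
python3 - <<'E'
from h import *
from bench import robot,vision
s=robot.sense();show(s)
k=SLOT-.0165*SX+.130*SY
print(mv(s,[*k[:2],.182],down(SX)))
for n,(x0,y0) in(("top",(350,180)),("side",(300,110))):
    c=vision.capture(n);w=cloud(c);d=w-CUP;lx=d@SX;ly=d@SY;z=w[...,2]
    q=(abs(lx)<.05)&(abs(ly)<.04)&(z>.205)&(z<.235)
    print(n,q.sum(),1e3*np.nanmean(lx[q]),1e3*np.nanmean(ly[q]),np.nanmedian(z[q]),np.nanmax(z[q]) if q.any() else 0)
    q=(abs(lx)<.05)&(abs(ly)<.04)&(z>.18)&(z<.205)
    print(n,q.sum(),1e3*np.nanmean(lx[q]),1e3*np.nanmean(ly[q]))
    print(proj(c,[*SLOT[:2],.216]))
    cv2.imwrite(f"pics/{n}12.png",cv2.convertScaleAbs(cv2.resize(c["color"][y0:y0+90,x0:x0+90],(500,500),interpolation=cv2.INTER_CUBIC),alpha=1.5))
c=vision.capture("wrist");cv2.imwrite("pics/w12.png",c["color"])
print(wproj(c,s,[*SLOT[:2],.216]),wproj(c,s,[*k[:2],.2105]))
E
```

```text
t 18.32 p [ 0.4969 -0.0134  0.2897] op 0.602 F [-0.8 -0.4  0. ] M [ 0.05 -0.08 -0.  ]
R [[0.004, -0.002, -1.0], [0.98, 0.197, 0.003], [0.197, -0.98, 0.002]]
[10.771 -0.092 -0.06  -0.001  0.002 -0.003]
top 111 -3.6489872702042248 -1.1732798454768723 0.21647214062630105 0.22293826304395137
top 21 -9.270673831062208 3.82142309653402
[396.6787 210.9502]
side 13 -9.109649710647982 2.8628103852120184 0.21285090016068708 0.21710982869328432
side 31 -1.1842070897639878 7.578771152445019
[327.4795 141.7098]
[339.6788 344.342 ] [321.7303 208.3624]
```

View pics/top12.png

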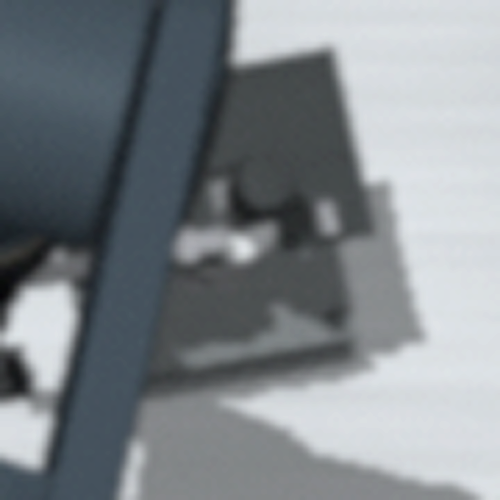

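View pics/side12.png

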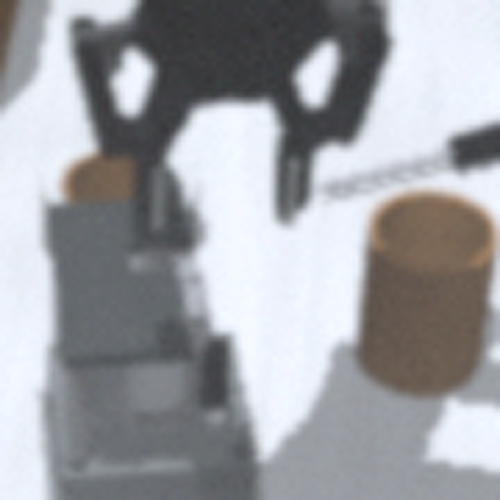

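View pics/w12.png

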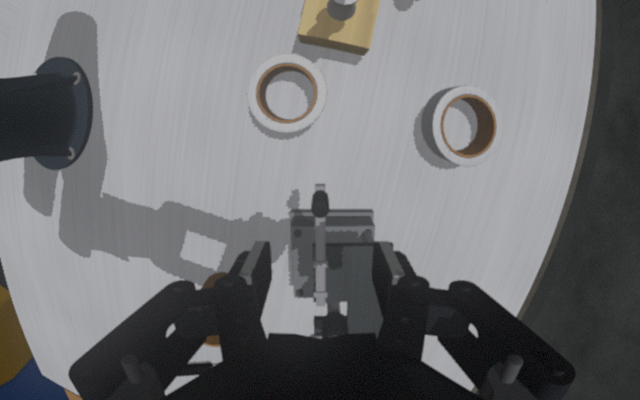

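The head top measures z = 0.2165 against 0.216 expected, so the roller is seated and upright within the slot. Now gripping the knob and shutting the bolt.

Call:
{"op": "servo_tool", "data": {
  "moves": [
    [4,-0.1,0,0,0,0,0.5],
    [8,-0.1,0,0,0,0,0.5],
    [10.6,-0.1,0,0,0,0,0.5],
    [10.8,-0.1,0,0,0,0,0.3],
    [10.9,-0.1,0,0,0,0,0.0],
    [10.9,-0.1,0,0,0,0,0.0],
    [10.9,-0.1,0,0,0,0,0.0]
  ],
  "squeeze": 30
}}

```text
clock: 19.35
ee_pos: [0.4973, -0.0151, 0.1817]
eef_rot: [0.549, 0.448, 0.545, -0.448]
force: [-2.3, -1.5, -1.4]
opening: 0.153
```

Gripped, with little force. Pushing along −SY (tool +z).

Call:
{"op": "servo_tool", "data": {
  "moves": [
    [0,0,0.7,0,0,0,0.0],
    [0,0,1.5,0,0,0,0.0],
    [0,0,2.3,0,0,0,0.0],
    [0,0,3.0,0,0,0,0.0],
    [0,0,3.7,0,0,0,0.0],
    [0,0,4.3,0,0,0,0.0],
    [0,0,4.3,0,0,0,0.0]
  ]
}}

```text
clock: 20.23
ee_pos: [0.506, -0.0584, 0.1818]
eef_rot: [0.55, 0.448, 0.544, -0.448]
force: [-0.9, -1.2, -5.8]
opening: 0.155
```

Call:
{"op": "servo_tool", "data": {
  "moves": [
    [0,0,0.3,0,0,0,0.0],
    [0,0,0.6,0,0,0,0.0],
    [0,0,0.9,0,0,0,0.0],
    [0,0,1.0,0,0,0,0.0]
  ]
}}

```text
clock: 20.72
ee_pos: [0.5059, -0.0593, 0.1817]
eef_rot: [0.544, 0.453, 0.548, -0.446]
force: [0.6, 29.1, 2.2]
opening: 0.152
```

```bash
python3 - <<'E'
from h import *
from bench import robot
s=robot.sense();show(s);p=cur(s)[0]-SLOT;print(p@SX,p@SY)
E
```

```text
t 20.73 p [ 0.5059 -0.0593  0.1817] op 0.152 F [ 0.6 29.1  2.2] M [ 4.29 -0.11  0.07]
R [[0.002, 0.012, -1.0], [0.981, 0.192, 0.004], [0.192, -0.981, -0.012]]
-0.01617145584636179 0.08294308258949044
```

The end stop was reached at y = 82.9 mm with 29 N, a travel of about 49 mm including flex. Relaxing, releasing and retreating.

Call:
{"op": "servo_tool", "data": {
  "moves": [
    [0,0,0,0,0,0,0.0],
    [0,0,-0.05,0,0,0,0.6],
    [0,0,-0.05,0,0,0,0.6],
    [0,0,-0.05,0,0,0,0.6],
    [-3,0,-0.1,0,0,0,0.6],
    [-8,0,-0.2,0,0,0,0.6],
    [-13,0,-3,0,0,0,0.6],
    [-16,0,-9,0,0,0,0.6]
  ]
}}

```text
clock: 21.72
ee_pos: [0.4911, 0.0219, 0.3438]
eef_rot: [0.545, 0.455, 0.545, -0.446]
force: [1.1, -0.4, -0.5]
opening: 0.596
```

Call:
{"op": "servo_tool", "data": {
  "moves": [
    [-2,0,-6,0,0,0,0.6],
    [-2,0,-12,0,0,0,0.6],
    [-2,0,-18,0,0,0,0.6],
    [-2,0,-24,0,0,0,0.6],
    [-2,0,-30,0,0,0,0.6],
    [-2,0,-30,0,0,0,0.6]
  ]
}}

```text
clock: 22.48
ee_pos: [0.4335, 0.3196, 0.3666]
eef_rot: [0.546, 0.454, 0.546, -0.444]
force: [-0.3, -0.3, 0.0]
opening: 0.601
```

```bash
python3 - <<'E'
from h import *
from bench import robot,vision
s=robot.sense();show(s)
k=SLOT-.0165*SX+.082*SY;print("knob pred",k)
I=[]
for n,(x0,y0) in(("top",(340,175)),("side",(290,120))):
    c=vision.capture(n);cv2.imwrite(f"pics/{n}13.png",c["color"]);w=cloud(c);d=w-CUP;lx=d@SX;ly=d@SY;z=w[...,2]
    q=(abs(lx)<.03)&(abs(ly)<.04)&(z>.21)&(z<.225);print(n,"head",q.sum(),1e3*np.nanmean(lx[q]),1e3*np.nanmean(ly[q]),np.nanmedian(z[q]))
    q=(abs(lx+.0165)<.03)&(ly>.05)&(ly<.16)&(z>.2)&(z<.22);print(n,"knob",q.sum(),1e3*np.nanmean(lx[q]),1e3*np.nanmean(ly[q]))
    I.append(cv2.convertScaleAbs(cv2.resize(c["color"][y0:y0+90,x0:x0+90],(400,400),interpolation=cv2.INTER_CUBIC),alpha=1.5))
cv2.imwrite("pics/z13.png",np.hstack(I))
E
```

```text
t 22.48 p [0.4335 0.3196 0.3666] op 0.601 F [-0.3 -0.3  0. ] M [-0.02  0.01 -0.07]
R [[0.009, 0.012, -1.0], [0.981, 0.194, 0.011], [0.194, -0.981, -0.01]]
knob pred [ 0.5057 -0.0603  0.166 ]
top head 101 -3.4702415560019926 -1.8183689980010804 0.21682987768720308
top knob 37 -17.102547988165306 83.66030192835754
side head 39 0.4115035157282049 2.1651465977751037 0.21461176038814223
side knob 24 -14.094677239430395 87.57802450879541
```

View pics/z13.png

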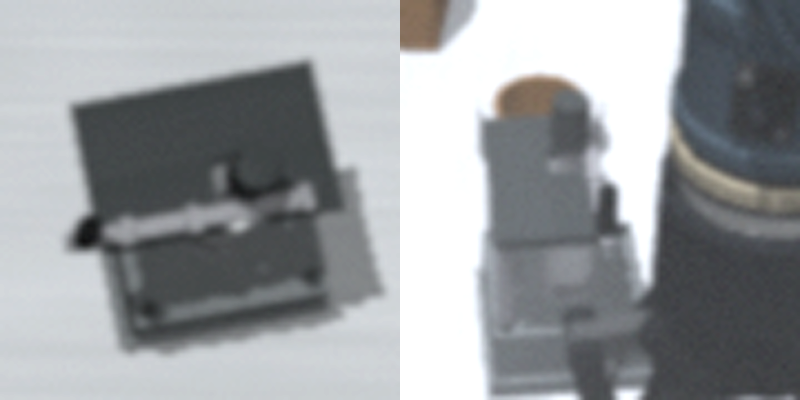

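View pics/top13.png

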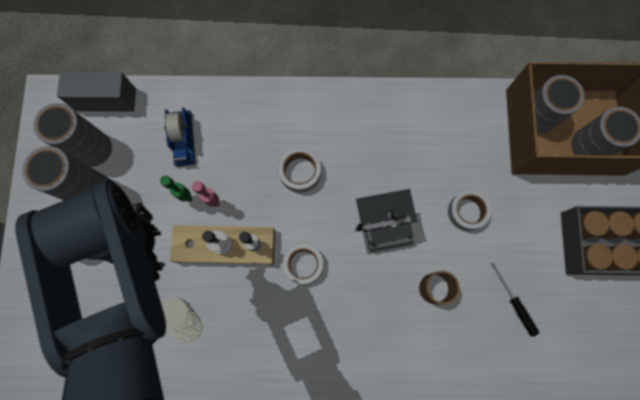

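```bash
python3 - <<'E'
from h import *
from bench import vision
def kb(c):
    w=cloud(c);d=w-CUP;lx=d@SX;ly=d@SY;z=w[...,2];q=(abs(lx+.0165)<.03)&(ly>.05)&(ly<.16)&(z>.2)&(z<.22);return 1e3*np.nanmean(lx[q]),1e3*np.nanmean(ly[q]),q.sum()
a=dict(np.load("top0.npz"));b=vision.capture("top");print(kb(a),kb(b),kb(dict(np.load("side0.npz"))))
A=a["color"][200:235,345:425].astype(np.float32);B=b["color"][200:235,345:425].astype(np.float32)
def dark(c):
    g=c["color"].max(-1)[215:240,350:366];v,u=np.nonzero(g<35);return u.mean(),v.mean(),len(u)
print(dark(a),dark(b))
E
```

```text
(np.float64(-17.03596287950987), np.float64(83.98254454271579), np.int64(39)) (np.float64(-17.029632672619208), np.float64(83.86019539894258), np.int64(36)) (np.float64(-14.227373979664241), np.float64(87.56158016242826), np.int64(26))
(np.float64(9.64), np.float64(11.76), 25) (np.float64(9.666666666666666), np.float64(11.80952380952381), 21)
```

The knob is back at its original shut position to within about 0.1 mm. Handing in.

```bash
python3 -c "
from bench import robot
print(robot.job_done())"
```

```text
the job is handed in; nothing more can be done
None
```

The straight-sided roller is in the stand with the bolt shut in front of its neck, and the job was handed in at about 22.6 s. I drew the bolt back to its end stop and took the roller from the rack's +y hole. Its foot went into the cup leaning 28°. I straightened it about 16 mm deep, lowered it to the cup bottom (8 N contact), let go and pushed the bolt shut.

**Last checks**
- **Seating:** the head top measures z = 0.2168 m from the top camera and 0.2146 m from the side camera, against 0.216 m expected.
- **Upright:** the measured head centre is 1–4 mm off the slot centre. The two cameras disagree by about 4 mm, partly because each sees one side of the head.
- **Bolt:** the knob is within about 0.1 mm of where it was at the start, when the bolt looked shut. It stopped against 29 N.
- **Other objects:** the other two rollers are still in the rack, the tape rolls look unmoved in the final top view, and the gripper is clear of everything.

**One thing went wrong:** the roller swung about 16° sideways in the grip during the first transfer. I measured that, gripped harder and tilted the tool to compensate before inserting it. The highest force I saw reported was 29 N.

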